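# Fetch the dipping basket from the rinse tank with the hook rod

### The job

Take the hook rod from its stand and use it, without reaching in with the fingers, to lift the wire basket out of the deep rinse tank and set it down upright on the drip tray. Unhook it and hang the rod back in the fork of its stand. Then take the basket by its handle bar with the fingers and hang it in the square opening of the drying frame, its rim lying flat on the frame; do not tip the basket over or push the other things about.

Things in the scene. Friction and masses are not known exactly. Their poses are not given: they have to be found in the camera images.
- basket: Wire basket, steel, 0.08-0.17 kg; origin at the centre of its underside, z up. Body 46 x 46 mm, z 0 to 38 mm; square rim 66 x 66 mm, z 38 to 42 mm; two posts at y = +-27 mm carry the handle bar. It starts hanging by its rim on the ledge in the tank, turned as the tank is, underside 8 mm above the worktop, with up to 3 mm play.
- basket_bar (a point): Middle of the basket's flat-sided handle bar, 82 mm above the underside; the bar runs along the basket's y, 10 mm thick along x, 14 mm tall (75 to 89 mm above the underside), 62 mm long, 47 mm free between the posts, 33 mm free height under it to the rim's top. Axes as the basket's.
- hook_rod: Hook rod, 143 mm tall, 0.12 kg, hangs upright in the stand's fork, turned as the stand. Origin on the shaft's axis at the height of the hook's lowest point, z up the rod. Shaft 8 mm thick; collar 24 x 24 mm at z 85 to 91 mm; above it the black flat-sided grip, z 91 to 143 mm, 18 mm thick along y (pinch it there), 24 mm along x. The hook at the foot opens upward and points to +x.
- hook_throat (a point): Middle of the hook's throat floor, at x = 12, z = 4 mm on the rod. J hook of strip 12 mm wide, 4 mm thick: throat 16 mm wide from the shaft (x = 4 mm) to the upturned tip (x = 20 to 24 mm); tip's top at z = 18 mm. Axes as the rod's.
- stand: Rod stand, fixed. Grey foot 130 x 90 mm; origin on the worktop under the place of the rod's axis. A post at x = +58 mm carries a fork; its two tines run to x = -23 mm, top 115 mm up, slot 11 mm wide and open at -x, a 5 mm lip at each end. The rod hangs by its collar on the tines, origin 30 mm up; it goes out and in raised over 5 mm and moved along the stand's x.
- tank: Deep rinse tank, fixed, clear open square box: outside 94 x 94 mm (104 over the rim trim), inside 86 x 86 mm, rim 135 mm above the worktop. Origin at the centre of its underside. A white ledge inside, top 46 mm up, has a 52 x 52 mm opening in which the basket hangs by its rim; the handle bar is then 83 to 97 mm up, 38 mm below the tank's rim.
- tray: Drip tray, fixed, white, square 130 x 130 mm, 18 mm high, walls 4 mm, floor 4 mm above the worktop. Origin at the centre of its underside.
- dry_frame: Drying frame, fixed: aluminium plate 100 x 100 mm on four legs, top 60 mm above the worktop, 6 mm thick, with a square opening 52 x 52 mm, sides along its x and y. Origin on the worktop below the opening's centre. A basket hung in it is square to the frame (any quarter turn), underside 22 mm above the worktop.
- bottle: Bystander: glass bottle with a screw cap, 68 mm wide, 140 mm tall, loose; origin at the centre of its underside.
- tub_low: Bystander: round screw-top tub, 60 mm wide, 52 mm tall, loose; origin at the centre of its underside.
- glass_dish: Bystander: shallow lidded glass dish, 60 mm wide, 15 mm tall, loose; origin at the centre of its underside.
- kitchen_timer: Bystander: timer with display, 62 x 68 x 20 mm, loose; origin at the centre of its underside.
Things that resemble listed ones, but are neither listed nor needed, are in the scene too. What is shaped like the stand but blue is not meant.

How it is judged:
By the outcome, as a careful person would: the job done as asked, in the order asked, and still so for the second after the job is handed in, with the robot touching nothing.
It also fails if it takes over 72 s, if anything falls off the work surface, if the arm or the gripper's body presses on something with over 40 N, if the wrist force passes 120 N, or if a joint passes its speed limit or range.

### The arm

A 7-joint arm with a two-finger parallel gripper is mounted at the origin on a cart in front of the work surface, level with it; the furniture and walls round the work are solid. World frame = base frame: x ahead of the robot, y to its left, z up, the work surface at z = 0. Lengths are in m, angles in degrees, forces in N, time in s.
With the tool pointing down it reaches from about 0.425 to 0.875 m from the base axis. Payload 4.7 kg.
Tool frame: the origin (TCP) lies at the very end of the fingers, on their centre line; the grasp point (between the pads) lies 19 mm behind it; z points along the fingers, y is the line along which they close (so a half turn about z gives the same grasp; the last joint's range is limited). The gripper opens to 87 mm and grips with 3 to 60 N. Pads are 19 mm wide; open, the fingers measure 117 mm over their backs; the gripper's body (75 mm by 190 mm) begins 51 mm behind the grasp point.
Start: joints at [-71.442, 18.392, -4.016, 83.108, 1.295, 78.541, -3.26], TCP at [0.198, 0.619, 0.192] pointing down, gripper open.
Joint ranges: [-163.93, 163.93], [-17.29, 119.83], [-79.2, 71.16], [3.27, 140.29], [-89.18, 269.18], [5.43, 117.66], [-154.24, 154.24]. Speed limits (degrees/s): [147.25, 147.25, 180, 180, 180, 180, 180].

### API

Orientations are given as [roll, pitch, yaw] about the fixed x, y, z axes, in that order (R = Rz(yaw) Ry(pitch) Rx(roll)).
In Python, from cell import telemetry, cams, env gives the robot as it stands.
- The arm moves only by the tool arm_command, never from a script. Its argument "series" is text: rows parted by semicolons, each of 5 numbers parted by spaces: the shift along the tool's x, y, z in mm, then the turn about the tool's z in rad, then the closure in counts, from 0 (fully open) to 255 (shut). A call has 1 to 20 rows; each row shifts and turns the commanded pose from where the row before left it, along the tool's axes as they then stand; what a row does not reach is not made up. A row lasts 1/12 s, in which the tool goes at most 41.7 mm and 7.16 degrees, less where a joint would pass 70% of its speed; a pose out of reach is approached as far as the arm can. A call is refused whole if a number of a shift passes 41.7 or a number of a turn 0.125, either way. A call with a gripper value outside its range is refused whole. The fingers move at their own pace and stop on an object; "squeeze" is the grip in N (left out, the last holds). Time passes only in rows, so rows that do not move let the fingers close. It gives the time, the measured TCP pose, the force, the opening and the grip force at its end, in the units of the state.
- telemetry.get_obs(): the state, without advancing time (a new reading comes with each control period).
- cams.read_camera(name): name is "side" or "top"; returns the picture (384x512x3 uint8, blue, green, red); there is no depth.
- cams.calibration(name): a dict with "K" (3x3 intrinsics, pixels), "origin" and "rotation" of the camera in the world. Camera axes: x right, y down, z forward; pixel columns grow to the right and rows downward; lengths in m; the calibration is good to about 2 mm. A picture is of the moment at which its call begins. calibration takes no time and is no camera call.
- env.sign_off(): hands the job in; it is judged then, once.
The state is a dict: "time_s": time; "qpos": joint angles; "joint_velocities": joint speeds; "effort": joint torques, N m; "tool_pos": TCP position; "tool_rot": TCP orientation; "force": force on the tool from outside, world axes, zero at the start; "wrist_torque": the same for the moment, N m; "grip_width": finger opening in m; "grasp_force": force on a finger pad.
Only numpy, scipy, OpenCV 4.12 (cv2) and the standard library are available. Lean on these libraries where they do the work, as an engineer would, in place of code of your own. Each camera call takes 0.05 s, during which the arm holds its last target. There are 200 camera calls.

## Working session

There is one attempt and no reset: what is moved stays moved. The work goes in short steps, Python scripts to look and compute and a tool call to move; the robot and the scene stay as the last step left them, time stands still between calls to the robot, and variables do not carry over. Pictures are saved under pics/ and viewed, at most 10 in all, crops included, and the job is handed in when it is done.

Besides the shell and the picture viewer there is one more tool, called as name(argument=value, ...) on one line, values as JSON. arm_command: Moves the arm, as the interface text tells. Its arguments: {"type":"object","properties":{"series":{"type":"string"},"squeeze":{"type":"number"}},"required":["series"]}

```bash
ls; mkdir -p pics; python3 - <<'E'
from cell import telemetry,cams
import cv2,numpy as np
np.set_printoptions(precision=4,suppress=True)
for n in("side","top"):
    cv2.imwrite(f"pics/{n}0.png",cams.read_camera(n)); c=cams.calibration(n); print(n,c)
o=telemetry.get_obs(); print(o)
E
```

```text
pics
side {'K': array([[477.4986,   0.    , 258.0202],
       [  0.    , 477.4986, 192.7656],
       [  0.    ,   0.    ,   1.    ]]), 'origin': array([ 0.347 , -1.3376,  1.0322]), 'rotation': array([-126.7379,    1.1712,  -10.0904])}
top {'K': array([[351.9707,   0.    , 258.1282],
       [  0.    , 351.9707, 189.3988],
       [  0.    ,   0.    ,   1.    ]]), 'origin': array([ 0.3972, -0.0667,  1.2212]), 'rotation': array([-172.4298,    0.002 ,  -88.5483])}
{'time_s': 0.1, 'qpos': array([-71.4401,  18.4361,  -4.0164,  83.1665,   1.2965,  78.5405,
        -3.2614]), 'joint_velocities': array([-0.0187, -0.1885, -0.0925, -0.1945, -0.0629, -0.0333,  0.0187]), 'effort': array([ -0.    , -49.2577,  -0.4055, -31.3399,  -0.0641,   0.0395,
         0.0001]), 'tool_pos': array([0.1981, 0.6185, 0.1914]), 'tool_rot': array([-179.9022,    0.0066,  162.2494]), 'force': array([ 0.0315, -0.1503,  0.6232]), 'wrist_torque': array([0.0071, 0.0613, 0.0098]), 'grasp_force': 0.0, 'grip_width': 0.08700734664139206}
```

View pics/top0.png

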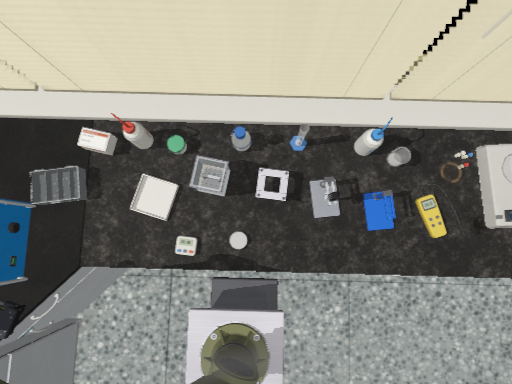

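View pics/side0.png

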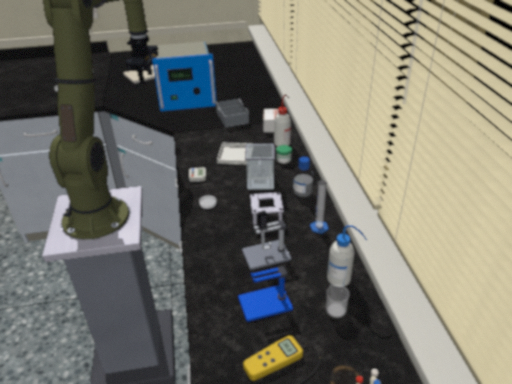

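The top view shows the tray at (155,198), tank (210,175), drying frame (272,184), grey stand (325,197) and blue decoy stand (380,210). Next I'll enlarge these.

```bash
cat > h.py <<'E'
import numpy as np,cv2
from scipy.spatial.transform import Rotation as Rn
from cell import telemetry,cams
np.set_printoptions(precision=4,suppress=True)
def cal(n):
    c=cams.calibration(n); return c["K"],np.array(c["origin"]),Rn.from_euler("xyz",c["rotation"],degrees=True).as_matrix()
def plane(n,uv,z):
    K,o,R=cal(n); uv=np.atleast_2d(uv).astype(float)
    d=np.c_[uv,np.ones(len(uv))]@np.linalg.inv(K).T@R.T
    return o+d*((z-o[2])/d[:,2])[:,None]
def proj(n,p):
    K,o,R=cal(n); q=(np.atleast_2d(p)-o)@R@K.T; return q[:,:2]/q[:,2:]
E
python3 - <<'E'
from h import *
t=cv2.imread("pics/top0.png"); s=cv2.imread("pics/side0.png")
cv2.imwrite("pics/topc.png",cv2.resize(t[140:240,120:350][:, :],None,fx=3.45,fy=3.45,interpolation=cv2.INTER_CUBIC))
cv2.imwrite("pics/sidec.png",cv2.resize(s[130:280,205:325],None,fx=4,fy=4,interpolation=cv2.INTER_CUBIC))
for n,uv in(("stand",(325,197)),("tank",(210,175)),("tray",(155,198)),("frame",(272,184))): print(n,plane("top",uv,0.05 if n!="tank" else .135), proj("side",plane("top",uv,0.05)))
E
```

```text
stand [[ 0.5328 -0.2871  0.05  ]] [[264.3089 242.0483]]
tank [[0.5831 0.0888 0.135 ]] [[262.0659 169.2987]]
tray [[0.515  0.2815 0.05  ]] [[233.2343 146.7282]]
frame [[ 0.5723 -0.1088  0.05  ]] [[266.0289 204.6833]]
```

View pics/topc.png

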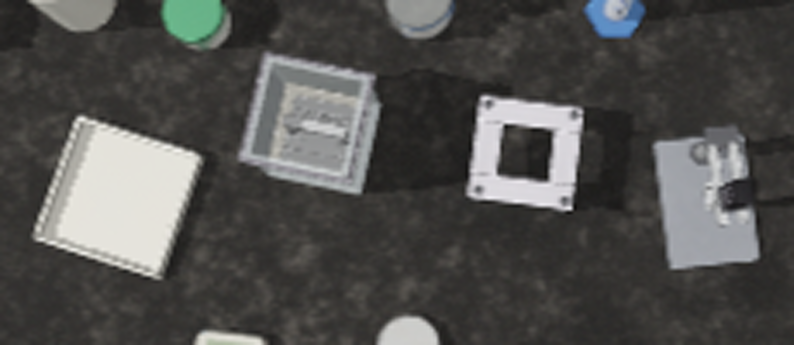

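View pics/sidec.png

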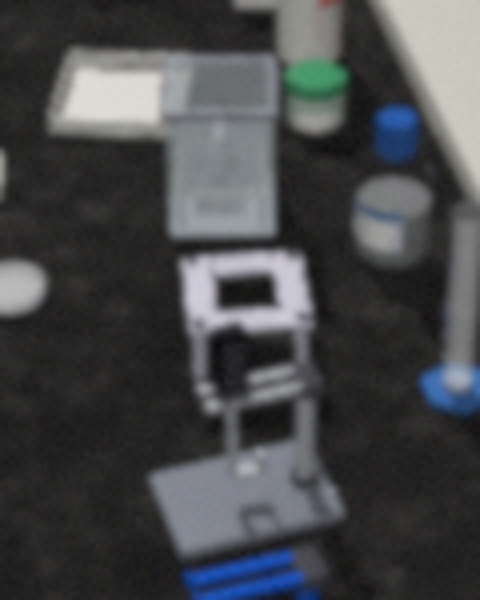

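The enlarged views show the grey stand with the black grip at crop (735,195) in the top view. That is top pixel (333,197), with the fork's open side towards the robot. The blue stand further right is the decoy because it isn't grey. The tank has the bar across it at crop (320,128), the frame is at (525,152), and the tray is at (118,197). Now I'll measure by masks.

```bash
cat > m.py <<'E'
from h import *
def rects(n,img,roi,lo,hi,zs,amin=20,k=6):
    x0,y0,x1,y1=roi
    c=cv2.resize(img[y0:y1,x0:x1],None,fx=k,fy=k,interpolation=cv2.INTER_CUBIC)
    m=cv2.inRange(c,np.array(lo),np.array(hi))
    cs,_=cv2.findContours(m,cv2.RETR_EXTERNAL,cv2.CHAIN_APPROX_NONE)
    out=[]
    for q in sorted(cs,key=cv2.contourArea)[::-1]:
        if cv2.contourArea(q)<amin*k*k: break
        uv=(q[:,0]+.5)/k-.5+[x0,y0]
        P=plane(n,uv,zs)[:,:2]
        r=cv2.minAreaRect((P*1000).astype(np.float32)); out.append((np.array(r[0]),np.array(r[1]),r[2],uv.mean(0)))
    return out
E
python3 - <<'E'
from m import *
t=cv2.imread("pics/top0.png")
def show(nm,*a,**k):
    for r in rects("top",t,*a,**k): print(nm,*r)
show("frame",(250,160,295,206),(150,150,150),(255,255,255),.060)
show("frameopen",(262,174,283,195),(0,0,0),(110,110,110),.060)
show("tray",(125,168,182,225),(120,120,120),(255,255,255),.018)
show("tank",(184,150,234,200),(95,95,95),(255,255,255),.135)
show("foot",(305,175,345,222),(100,100,100),(255,255,255),.006)
show("grip",(326,186,345,206),(0,0,0),(40,40,40),.173,amin=4)
c=t[186:206,322:345]
print(cv2.cvtColor(c,cv2.COLOR_BGR2GRAY))
print(cv2.cvtColor(t[165:190,198:228],cv2.COLOR_BGR2GRAY))
s=cv2.imread("pics/side0.png")
print(cv2.cvtColor(s[208:236,250:288],cv2.COLOR_BGR2GRAY))
E
```

```text
frame [ 571.5951 -108.1415] [101.6168 101.2242] 83.86292266845703 [273.0986 183.921 ]
frameopen [ 571.6049 -108.0757] [50.2804 51.4509] 84.124755859375 [271.8744 183.8257]
tray [523.4267 296.1509] [136.2822 132.7572] 73.74408721923828 [153.7756 196.9317]
tank [582.7781  89.3464] [117.5671 113.2272] 79.46379089355469 [209.8103 175.2834]
foot [ 538.6343 -292.1319] [137.9183  93.0272] 7.378060817718506 [324.5903 197.1818]
grip [ 530.0381 -308.4407] [41.3505 29.5044] 52.666725158691406 [337.9598 193.7621]
grip [ 513.3846 -288.0234] [ 4.7592 15.3404] 10.915797233581543 [333.0833 199.0296]
[[ 99 101 101 154 199 196 182 159 158 177 198 196 181 143  94  41  47  56
   57  52  49  50  51]
 [107 108 107 141 189 207 202 157 157 167 188 207 202 145 105  41  47  57
   58  53  50  54  54]
 [161 160 159 166 186 204 195 155 157 165 185 203 194 152 126  42  49  61
   59  55  53  51  51]
 [160 160 160 160 177 198 178 139 157 157 176 198 178 140 135  43  47  58
   55  55  55  53  52]
 [160 161 161 153 169 198 183 153 157 151 169 198 180 152 133  38  49  56
   52  54  56  56  53]
 [160 160 161 156 177 20
[... 4049 characters left out ...]
47  61]
 [200 206 197 183 168 172 167 155 152 149 148 147 146 146 146 146 146 146
  147 149 145 147 176 157 109 139 165 168 142  35]
 [155 169 178 193 201 203 203 191 184 171 169 158 153 151 150 148 148 147
  147 147 147 169 187 156 122 148 163 160 118  38]
 [152 160 146 142 150 163 169 179 193 205 206 198 188 175 171 170 159 154
  151 150 151 178 188 136 140 141 168 155 100  39]
 [153 161 148 148 155 155 148 147 143 149 161 171 190 197 205 207 200 187
  174 171 171 187 188 131 141 158 169 147  60  35]]
[[ 66 112 159 ...  22  21  22]
 [ 56 100 145 ...  27  24  26]
 [ 51  91 130 ...  27  27  28]
 ...
 [ 32  32  28 ...  25  21  24]
 [ 32  33  29 ...  24  21  21]
 [ 36  37  32 ...  32  25  25]]
```

```bash
python3 - <<'E'
from m import *
g=plane("top",(334.7,194.95),.173)[0]; print(g)
a=np.radians(7.4)
X=np.array([np.cos(a),np.sin(a),0]);Y=np.array([-np.sin(a),np.cos(a),0])
for z in(.173,.121): print(proj("side",[g*[1,1,0]+X*i*.012+Y*j*.009+[0,0,z] for i in(-1,1) for j in(-1,1)]).round(1).tolist())
s=cv2.cvtColor(cv2.imread("pics/side0.png"),cv2.COLOR_BGR2GRAY)
for r in range(206,236): print(r,*s[r,254:276])
b=plane("top",(213.7,177),.090)[0]; print("bar",b)
# bar contour, tank inner ledge etc
t=cv2.imread("pics/top0.png")
for r in rects("top",t,(203,170,223,184),(185,185,185),(255,255,255),.097,amin=3,k=8): print(r)
for q in [(196.5,155.3),(228.6,161.2),(189.3,186.3),(221.8,192.5)]: print(plane("top",q,.135))
print(telemetry.get_obs()["tool_pos"])
E
```

```text
[ 0.5255 -0.293   0.173 ]
[[258.6, 214.7], [256.7, 210.9], [266.6, 212.9], [264.6, 209.2]]
[[258.9, 228.6], [257.1, 224.7], [266.8, 226.8], [264.9, 223.0]]
206 205 205 200 189 159 114 75 61 65 70 76 82 83 86 95 102 104 102 105 116 137 172
207 202 203 202 193 173 144 123 117 120 125 129 135 140 143 152 162 163 162 161 165 172 185
208 192 193 197 199 189 181 172 168 166 167 171 176 179 182 186 194 192 191 191 192 197 201
209 166 170 185 193 198 198 194 187 178 177 175 186 193 195 198 197 200 200 200 199 203 206
210 135 146 169 186 190 189 181 166 151 144 146 164 185 195 195 193 194 189 191 194 193 192
211 126 131 155 166 158 149 139 122 103 92 97 126 156 172 177 173 168 167 163 163 161 156
212 135 132 137 133 116 96 80 69 56 50 56 83 115 134 137 135 132 126 121 116 115 111
213 131 125 115 94 70 52 43 36 35 31 33 47 67 83 91 89 85 81 79 74 74 72
214 123 115 91 65 44 29 25 27 22 24 20 26 32 44 50 49 50 51 50 51 50 49
215 114 111 86 51 27 19 18 23 23 25 23 25 26 28 29 37 35 37 37 40 39 40
216 114 111 85 50 25 10 17 31 31 30 34 35 28 28 26 28 28 28 28 32 30 31
217 115 109 87 50 23 15 24 33
[... 960 characters left out ...]
12 99 91
230 54 80 116 139 137 119 95 80 80 91 93 90 90 96 103 102 94 93 87 75 64 57
231 47 75 116 145 148 129 108 97 96 101 94 85 77 73 71 67 58 52 46 43 36 32
232 44 64 97 121 126 113 99 96 98 95 84 61 49 45 40 35 30 30 27 26 26 25
233 33 49 71 83 86 77 75 90 102 95 73 42 28 22 26 21 22 23 20 23 23 19
234 32 42 43 49 47 45 57 84 100 92 68 37 23 23 19 15 20 20 23 24 18 22
235 36 35 36 30 26 24 47 79 98 93 70 39 24 20 18 17 25 20 23 21 22 20
bar [0.5845 0.0829 0.09  ]
(array([584.8812,  83.8167]), array([39.5827,  8.816 ]), 80.02253723144531, array([213.3832, 176.6351]))
[[0.645  0.1341 0.135 ]]
[[0.6286 0.0322 0.135 ]]
[[0.5458 0.1517 0.135 ]]
[[0.5289 0.0497 0.135 ]]
[0.1981 0.6185 0.1914]
```

```bash
python3 - <<'E'
from m import *
t=cv2.imread("pics/top0.png");s=cv2.imread("pics/side0.png")
def prep(img,x0,y0,x1,y1,n,k):
    c=cv2.resize(img[y0:y1,x0:x1],None,fx=k,fy=k,interpolation=cv2.INTER_CUBIC)
    c=cv2.convertScaleAbs(c,alpha=1.6,beta=-70)
    a=np.radians(-10);C=np.array([.587,.092,0]);X=np.array([np.cos(a),np.sin(a),0]);Y=np.array([-np.sin(a),np.cos(a),0])
    def sq(h,z,col):
        p=proj(n,[C+X*i*h+Y*j*h+[0,0,z] for i,j in((-1,-1),(-1,1),(1,1),(1,-1))])
        cv2.polylines(c,[(((p-[x0,y0]+.5)*k).astype(np.int32))],True,col,1)
    sq(.052,.135,(0,0,255));sq(.043,.046,(0,255,0))
    p=proj(n,[C+Y*j*.031+X*i*.005+[0,0,.097] for i,j in((-1,-1),(-1,1),(1,1),(1,-1))]);cv2.polylines(c,[(((p-[x0,y0]+.5)*k).astype(np.int32))],True,(255,0,0),1)
    return c
A=prep(t,184,150,234,200,"top",8);B=prep(s,240,138,280,194,"side",9)
B=cv2.resize(B,(int(B.shape[1]*400/B.shape[0]),400))
cv2.imwrite("pics/tank.png",np.hstack([A,B]))
E
```

```text
(no output)
```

View pics/tank.png

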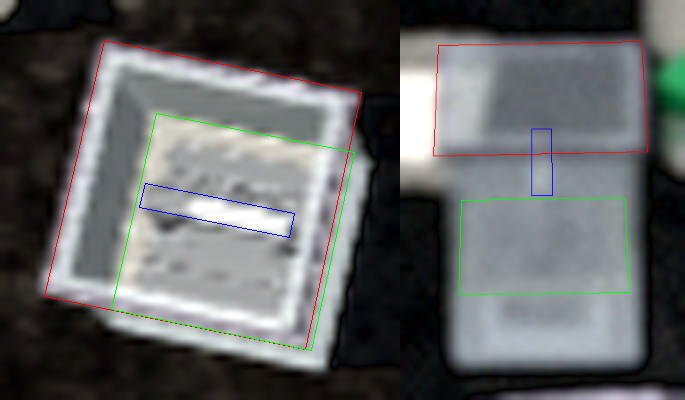

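The projected tank outline fits the picture. The bar runs along the tank's y at about (0.587, 0.090) with the tank at −10°. Now I'll plan the move to the rod.

```bash
cat > plan.py <<'E'
from h import *
def legs(wps,step=30,start=None,verbose=True):
    """wps: (x,y,z,yaw) ; prints turn (tool z, rad) first then shift in tool axes, mm"""
    o=telemetry.get_obs(); p=o["tool_pos"]; yaw=o["tool_rot"][2]
    print("t",round(o["time_s"],2),"pose",p,o["tool_rot"],"grip",round(o["grip_width"],4),round(o["grasp_force"],1),"F",o["force"])
    for w in wps:
        d=(w[3]-yaw+180)%360-180; yaw=w[3]; a=np.radians(yaw); q=np.array(w[:3])
        v=(q-p)*1000; s=np.array([v[0]*np.cos(a)+v[1]*np.sin(a), v[0]*np.sin(a)-v[1]*np.cos(a), -v[2]])
        n=int(np.ceil(max(np.abs(s))/step)) or 1
        print(f"turn {-np.radians(d):.3f}; shift {s.round(1)} = {n} x {(s/n).round(1)}"); p=q
E
python3 - <<'E'
from plan import *
legs([(.198,.619,.25,187.4),(.55,.2,.25,187.4),(.5255,-.293,.25,187.4),(.5255,-.293,.126,187.4)],38)
E
```

```text
t 0.1 pose [0.1981 0.6185 0.1914] [-179.9022    0.0066  162.2494] grip 0.087 0.0 F [ 0.0315 -0.1503  0.6232]
turn -0.439; shift [  0.    0.5 -58.6] = 2 x [  0.    0.2 -29.3]
turn -0.000; shift [-295.1 -460.8   -0. ] = 13 x [-22.7 -35.4  -0. ]
turn -0.000; shift [  87.8 -485.7   -0. ] = 13 x [  6.8 -37.4  -0. ]
turn -0.000; shift [ -0.   0. 124.] = 4 x [-0.  0. 31.]
```

arm_command(series="0 0 -15 -0.11 0; 0 0 -15 -0.11 0; 0 0 -15 -0.11 0; 0 0 -14 -0.11 0; -23 -35 0 0 0; -23 -35 0 0 0; -23 -35 0 0 0; -23 -35 0 0 0; -23 -35 0 0 0; -23 -35 0 0 0; -23 -36 0 0 0; -22 -36 0 0 0; -22 -36 0 0 0; -22 -36 0 0 0; -22 -36 0 0 0; -22 -36 0 0 0; -22 -36 0 0 0")

```text
time_s: 1.52
tool_pos: [0.5459, 0.2014, 0.2512]
tool_rot: [180.0, -0.0, -172.5]
force: [0.8, -0.6, -0.4]
grip_width: 0.0871
grasp_force: 0.0
```

arm_command(series="6 -37 0 0 0; 7 -37 0 0 0; 7 -37 0 0 0; 7 -37 0 0 0; 7 -37 0 0 0; 7 -37 0 0 0; 7 -37 0 0 0; 7 -37 0 0 0; 7 -37 0 0 0; 7 -38 0 0 0; 7 -38 0 0 0; 7 -38 0 0 0; 7 -38 0 0 60; 0 0 0 0 110; 0 0 0 0 110")

```text
time_s: 2.77
tool_pos: [0.5173, -0.2924, 0.2508]
tool_rot: [-180.0, -0.1, -172.9]
force: [0.3, 0.9, -0.1]
grip_width: 0.0747
grasp_force: 0.0
```

```bash
python3 - <<'E'
from plan import *
legs([(.5255,-.293,.25,187.4),(.5255,-.293,.190,187.4),(.5255,-.293,.126,187.4)],30)
E
```

```text
t 2.77 pose [ 0.5173 -0.2924  0.2508] [-179.9638   -0.0918 -172.8855] grip 0.0747 0.0 F [ 0.3314  0.8745 -0.0824]
turn -0.005; shift [-8.  -1.7  0.8] = 1 x [-8.  -1.7  0.8]
turn -0.000; shift [-0.  0. 60.] = 2 x [-0.  0. 30.]
turn -0.000; shift [-0.  0. 64.] = 3 x [-0.   0.  21.3]
```

arm_command(series="-8 -2 0 0 110; 0 0 30 0 110; 0 0 30 0 110; 0 0 22 0 110; 0 0 22 0 110; 0 0 21 0 110; 0 0 0 0 110; 0 0 0 0 110", squeeze=30)

```text
time_s: 3.43
tool_pos: [0.5276, -0.2879, 0.1255]
tool_rot: [179.9, -0.1, -172.4]
force: [-0.9, 0.2, -0.2]
grip_width: 0.0496
grasp_force: 0.0
```

```bash
python3 - <<'E'
from plan import *
legs([(.5255,-.293,.126,187.4)],30)
t=cams.read_camera("top");s=cams.read_camera("side")
A=cv2.resize(t[165:225,300:360],None,fx=6.6,fy=6.6,interpolation=cv2.INTER_CUBIC)
B=cv2.resize(s[180:280,225:315],None,fx=4,fy=4,interpolation=cv2.INTER_CUBIC)
A=A[:396,:396];B=B[:396]
cv2.imwrite("pics/g1.png",np.hstack([A,B[:396]]))
E
```

```text
t 3.43 pose [ 0.5276 -0.2879  0.1255] [ 179.8967   -0.1018 -172.3664] grip 0.0496 0.0 F [-0.8857  0.1634 -0.1588]
turn 0.004; shift [ 2.7 -4.8 -0.5] = 1 x [ 2.7 -4.8 -0.5]
```

View pics/g1.png

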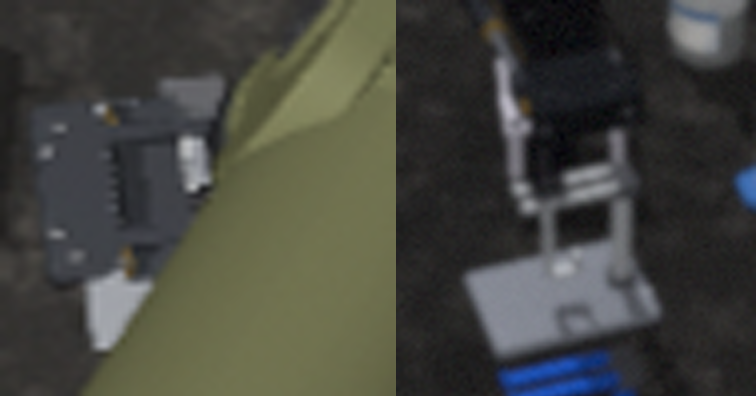

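The side crop shows the fingers round the black grip above the fork. The TCP is a few mm off, so I'll correct it and close.

arm_command(series="3 -5 0 0 110; 0 0 0 0 110; 0 0 0 0 110; 0 0 0 0 110")

```text
time_s: 3.87
tool_pos: [0.5251, -0.296, 0.1271]
tool_rot: [-180.0, 0.1, -172.6]
force: [0.5, -0.2, -0.3]
grip_width: 0.0495
grasp_force: 0.0
```

```bash
python3 - <<'E'
from plan import *
legs([(.5255,-.293,.126,187.4)],30)
E
```

```text
t 3.87 pose [ 0.5251 -0.296   0.1271] [-179.9796    0.0709 -172.5707] grip 0.0495 0.0 F [ 0.5406 -0.2042 -0.3236]
turn 0.001; shift [-0.8  2.9  1.1] = 1 x [-0.8  2.9  1.1]
```

arm_command(series="0 0 0 0 110; 0 0 0 0 110")

```text
time_s: 4.03
tool_pos: [0.5249, -0.2955, 0.1265]
tool_rot: [180.0, 0.0, -172.5]
force: [0.5, 0.0, -0.3]
grip_width: 0.0495
grasp_force: 0.0
```

arm_command(series="0 0 0 0 110; 0 0 0 0 110")

```text
time_s: 4.2
tool_pos: [0.5248, -0.2955, 0.1263]
tool_rot: [180.0, -0.0, -172.5]
force: [0.4, -0.4, 0.1]
grip_width: 0.0496
grasp_force: 0.0
```

arm_command(series="0 0 0 0 110; 0 0 0 0 110")

```text
time_s: 4.37
tool_pos: [0.5248, -0.2956, 0.1263]
tool_rot: [180.0, 0.0, -172.5]
force: [0.0, 1.0, -0.8]
grip_width: 0.0493
grasp_force: 0.0
```

arm_command(series="0 1 0 0 110; 0 0 0 0 170; 0 0 0 0 190; 0 0 0 0 205; 0 0 0 0 230; 0 0 0 0 230; 0 0 0 0 230; 0 0 0 0 230", squeeze=30)

```text
time_s: 5.03
tool_pos: [0.5247, -0.2947, 0.1263]
tool_rot: [-180.0, 0.0, -172.5]
force: [0.2, -0.3, -0.5]
grip_width: 0.0177
grasp_force: 29.9
```

arm_command(series="0 0 0 0 255; 0 0 0 0 255; 0 0 0 0 255; 0 0 0 0 255")

```text
time_s: 5.37
tool_pos: [0.5247, -0.2947, 0.1263]
tool_rot: [-180.0, -0.0, -172.5]
force: [0.1, 0.0, -1.5]
grip_width: 0.018
grasp_force: 29.9
```

arm_command(series="0 0 -6 0 255; 0 0 -6 0 255; 0 0 0 0 255; 8 0 0 0 255; 12 0 0 0 255; 15 0 0 0 255; 15 0 0 0 255; 10 0 0 0 255; 0 0 0 0 255; 0 0 -15 0 255; 0 0 -25 0 255; 0 0 -30 0 255; 0 0 -30 0 255; 0 0 -22 0.05 255; 0 0 0 0.1 255; 0 0 0 0.1 255; 0 0 0 0.055 255; 0 0 0 0 255", squeeze=45)

```text
time_s: 6.87
tool_pos: [0.4656, -0.3022, 0.2605]
tool_rot: [180.0, 0.0, 169.9]
force: [0.3, 0.0, -0.9]
grip_width: 0.0177
grasp_force: 44.9
```

arm_command(series="0 10 0 0 255; -1 20 0 0 255; -1 30 0 0 255; -1 30 0 0 255; -2 30 0 0 255; -2 34 0 0 255; -2 34 0 0 255; -2 34 0 0 255; -2 34 0 0 255; -1 34 0 0 255; -1 34 0 0 255; -1 32 0 0 255; -1 22 0 0 255; -1 18 0 0 255; -1 12 0 0 255; 0 0 0 0 255; 0 0 0 0 255; 0 0 0 0 255")

```text
time_s: 8.37
tool_pos: [0.5548, 0.0943, 0.2604]
tool_rot: [-179.9, 0.0, 169.9]
force: [-0.1, -0.4, -0.7]
grip_width: 0.0176
grasp_force: 44.9
```

```bash
python3 - <<'E'
from plan import *
legs([(.5535,.0964,.26,170)],30)
t=cams.read_camera("top");s=cams.read_camera("side")
A=cv2.resize(t[140:206,170:246],None,fx=5,fy=5,interpolation=cv2.INTER_CUBIC)
B=cv2.resize(s[90:200,220:300],None,fx=4,fy=4,interpolation=cv2.INTER_CUBIC)
C=np.zeros((440,700,3),np.uint8);C[:330,:380]=A;C[:,380:]=B
cv2.imwrite("pics/g2.png",C)
cv2.imwrite("pics/full2.png",s)
E
```

```text
t 8.37 pose [0.5548 0.0943 0.2604] [-179.9479    0.0063  169.8971] grip 0.0176 44.9 F [-0.1303 -0.3844 -0.6612]
turn -0.002; shift [1.6 1.8 0.4] = 1 x [1.6 1.8 0.4]
```

View pics/g2.png

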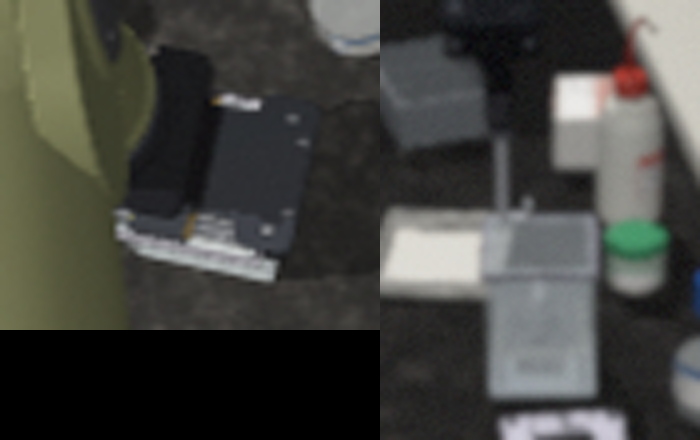

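The right half shows the rod shaft at crop x≈501 and the hook tip at x≈528, above the left part of the tank opening. I'll check these numerically against the expected positions.

```bash
python3 - <<'E'
from plan import *
s=cv2.cvtColor(cv2.imread("pics/full2.png"),cv2.COLOR_BGR2GRAY)
p=np.array([.5548,.0943,0]);a=np.radians(-10);X=np.array([np.cos(a),np.sin(a),0])
for z in(.24,.22,.2,.18): print(z,"axis",proj("side",p+[0,0,z]))
print("tip",proj("side",p+X*.022+[0,0,.1785]), "low",proj("side",p+[0,0,.164]))
for r in(126,130,134,138,142): print(r,*s[r,242:266])
C=np.array([.587,.092,.135]);Y=np.array([-X[1],X[0],0])
print("rim",proj("side",[C-X*.052-Y*.052,C+X*.052-Y*.052,C-X*.052+Y*.052,C+X*.052+Y*.052]))
for r in(165,168): print(r,*s[r,238:286])
for r in(195,): print(r,*s[r,238:286])
for z,h in((.0,.047),(.03,.047)):
    D=C*[1,1,0]+[0,0,z];print("front",proj("side",[D-X*h-Y*h,D+X*h-Y*h]))
s0=cv2.cvtColor(cv2.imread("pics/side0.png"),cv2.COLOR_BGR2GRAY)
for r in(148,152,156,160,164,168,172,176,180,184): print(r,*s0[r,256:272])
E
```

```text
0.24 axis [[249.2378 125.6627]]
0.22 axis [[249.4202 130.8012]]
0.2 axis [[249.6001 135.8657]]
0.18 axis [[249.7774 140.8575]]
tip [[256.0792 141.1126]] low [[249.9174 144.7998]]
126 24 28 26 26 23 33 60 86 94 77 53 38 36 36 35 36 33 39 41 43 65 100 129 142
130 31 32 29 33 34 36 61 87 98 82 56 40 34 34 36 38 39 37 38 37 58 93 122 133
134 38 39 35 38 39 43 59 89 99 86 58 39 35 34 31 33 34 35 38 36 38 37 37 35
138 43 43 41 40 40 42 62 90 101 87 57 41 34 43 52 53 45 45 40 42 41 40 39 39
142 81 86 90 89 87 80 85 97 106 102 94 94 96 103 110 98 74 55 54 54 52 52 53 52
rim [[244.2759 159.3611]
 [274.2456 158.8186]
 [244.889  143.896 ]
 [273.4232 143.3694]]
165 55 55 54 52 54 58 60 70 87 105 121 131 135 135 134 136 134 134 135 139 141 142 138 132 130 131 132 134 134 131 135 137 136 130 113 89 59 43 38 40 41 35 35 28 23 24 27 24
168 37 37 38 36 36 38 36 50 74 99 119 134 138 136 134 130 131 133 135 134 134 134 131 131 129 131 133 136 134 134 134 138 139 133 116 89 56 41 42 42 41 41 40 32 34 32 27 24
195 35 36 38 40 37 38 41 36 42 37 43 78 118 138 131 137 162 184 185 180 178 185 191 190 191 188
[... 161 characters left out ...]
[272.8233 182.6456]]
148 109 108 109 108 109 109 109 109 107 108 109 108 110 108 113 120
152 108 109 110 110 110 111 109 109 111 110 110 108 112 112 116 123
156 119 121 121 119 117 114 118 119 117 118 117 117 122 123 124 130
160 119 120 129 133 132 124 120 116 118 117 117 120 118 119 117 115
164 133 138 144 147 145 136 134 133 133 133 131 134 135 132 133 127
168 132 135 135 135 132 129 128 130 131 134 133 134 135 136 139 131
172 133 132 131 133 129 125 125 125 129 133 134 133 134 137 139 134
176 135 133 131 131 130 130 134 136 135 135 139 140 141 141 146 146
180 132 134 135 137 135 134 135 135 136 142 147 153 156 149 142 146
184 153 155 154 153 154 153 153 154 155 155 157 159 158 150 145 145
```

arm_command(series="4.5 1.5 0 0 255; 0 0 0 0 255; 0 0 10 0 255; 0 0 15 0 255; 0 0 15 0 255; 0 0 10 0 255; 0 0 0 0 255; 0 0 0 0 255; 0 0 0 0 255; 0 0 8 0 255; 0 0 8 0 255; 0 0 4 0 255; 0 0 0 0 255; 0 0 0 0 255")

```text
time_s: 9.63
tool_pos: [0.5504, 0.0983, 0.1899]
tool_rot: [-180.0, -0.0, 170.0]
force: [0.5, -0.5, -0.5]
grip_width: 0.018
grasp_force: 44.9
```

arm_command(series="0 0 8 0 255; 0 0 8 0 255; 0 0 8 0 255; 0 0 8 0 255; 0 0 5 0 255; 0 0 0 0 255; 0 0 0 0 255; 0 0 0 0 255; 0 0 0 0 255")

```text
time_s: 10.38
tool_pos: [0.5511, 0.0984, 0.1539]
tool_rot: [180.0, 0.1, 170.0]
force: [-0.3, -0.7, -1.3]
grip_width: 0.018
grasp_force: 44.9
```

```bash
python3 - <<'E'
from plan import *
legs([(.5855-.034*.985,.0905+.034*.174,.1533,170)],30)
s=cams.read_camera("side");t=cams.read_camera("top")
cv2.imwrite("pics/full3.png",s);cv2.imwrite("pics/full3t.png",t)
g=cv2.cvtColor(s,cv2.COLOR_BGR2GRAY)
for r in range(144,176,3): print(r,*g[r,242:276])
E
```

```text
t 10.38 pose [0.5511 0.0984 0.1539] [179.9708   0.0538 169.9861] grip 0.018 44.9 F [-0.3229 -0.6796 -1.2899]
turn -0.000; shift [-1.2 -1.8  0.6] = 1 x [-1.2 -1.8  0.6]
144 137 142 138 121 88 54 38 37 40 40 65 92 111 117 118 118 116 117 115 115 117 118 118 116 114 110 111 112 114 122 120 106 96 103
147 158 156 152 133 100 58 44 38 40 44 59 86 105 110 112 110 113 110 110 112 112 111 111 112 111 110 110 109 115 124 132 123 99 75
150 218 214 204 171 129 97 84 77 74 75 85 95 104 106 110 110 108 110 109 110 110 111 110 110 110 109 112 113 113 124 132 125 99 75
153 219 214 195 171 162 160 145 130 125 123 116 109 107 109 110 110 108 107 111 110 110 110 109 111 113 113 114 114 116 124 133 124 95 66
156 220 214 197 173 165 165 149 135 124 118 120 120 121 121 122 122 119 118 115 117 118 118 120 119 119 116 120 122 126 126 134 126 97 65
159 210 202 181 148 124 115 110 106 104 106 109 109 109 110 110 110 113 116 113 110 106 106 105 103 104 103 104 105 105 104 99 88 72 56
162 140 141 140 138 135 131 128 131 132 132 131 134 132 133 134 137 147 153 151 141 136 135 132 133 131 133 131 131 131 126 115 86 60 44
165 53 57 60 70 88 106 117 127 133 135 135 136 137 134 138 140 144 141 141 135 131 133 132 135 136 136 136 136 135 129 114 88 59 44
168 34 37 40 50 74 99 120 130 134 134 134 134 134 134 134 134 135 135 133 131 130 131 132 135 137 133 136 139 136 131 114 89 58 39
171 36 37 39 42 68 97 119 133 136 133 131 130 130 129 133 131 133 132 133 126 124 126 129 132 133 135 136 138 138 133 117 86 57 41
174 35 35 37 45 68 101 125 138 141 134 134 135 135 133 135 133 131 128 124 129 129 131 133 132 133 134 136 138 141 142 129 101 62 39
```

arm_command(series="-5 -1 0 0 255; -6 -1 0 0 255; -6 0 0 0 255; -5 0 0 0 255; 0 0 0 0 255; 0 0 0 0 255; 0 0 0 0 255; 0 0 -5 0 255; 0 0 -6 0 255; 0 0 -4 0 255; 0 0 -3 0 255; 0 0 -3 0 255; 0 0 -3 0 255; 0 0 -3 0 255; 0 0 -3 0 255; 0 0 -3 0 255; 0 0 0 0 255; 0 0 0 0 255; 0 0 0 0 255")

```text
time_s: 12.07
tool_pos: [0.5719, 0.0925, 0.1862]
tool_rot: [-180.0, -0.0, 170.0]
force: [-0.2, -0.2, -2.6]
grip_width: 0.0176
grasp_force: 44.9
```

```bash
python3 - <<'E'
from plan import *
legs([],30)
s=cams.read_camera("side")
cv2.imwrite("pics/full4.png",s)
g=cv2.cvtColor(s,cv2.COLOR_BGR2GRAY)
for r in range(147,172,3): print(r,*g[r,242:276])
E
```

```text
t 12.07 pose [0.5719 0.0925 0.1862] [-179.9958   -0.0161  169.9838] grip 0.0176 44.9 F [-0.1678 -0.1771 -2.6115]
147 158 156 154 151 154 158 156 151 152 149 142 129 121 118 110 108 106 109 109 111 111 110 110 112 109 109 111 109 114 126 131 123 98 73
150 217 217 206 180 164 163 166 167 166 156 140 121 111 112 109 105 107 109 110 110 109 111 111 110 109 109 109 111 114 125 132 126 99 76
153 218 213 195 170 161 166 166 166 163 147 126 114 109 112 109 110 116 117 111 109 110 111 111 111 111 110 114 113 117 126 132 124 97 67
156 220 214 197 173 166 167 165 163 154 135 125 121 121 125 121 128 148 162 149 132 126 121 119 116 118 118 121 123 124 128 136 126 96 67
159 209 202 182 147 124 116 116 114 113 115 114 110 112 114 111 112 114 117 114 113 109 105 107 108 112 114 112 116 116 113 106 93 75 58
162 140 140 139 136 135 133 130 130 132 132 132 132 132 132 133 137 135 137 138 137 134 132 132 132 134 133 132 133 131 126 114 89 61 41
165 54 58 59 70 85 106 122 131 133 134 133 134 137 138 137 134 132 132 130 134 135 135 137 136 132 133 134 134 136 128 114 89 59 44
168 38 39 42 50 75 100 121 132 134 135 133 134 138 138 137 138 141 140 137 138 141 139 141 139 135 134 133 139 138 132 116 89 60 40
171 35 34 39 46 69 97 118 133 136 135 131 134 135 134 132 136 130 128 131 129 132 131 131 134 135 136 137 140 139 133 116 88 58 34
```

arm_command(series="0 0 -4 0 255; 0 0 -7 0 255; 0 0 -10 0 255; 0 0 -12 0 255; 0 0 -12 0 255; 0 0 -12 0 255; 0 0 -12 0 255; 0 0 -12 0 255; 0 0 -12 0 255; 0 0 -12 0 255; 0 0 -12 0 255; 0 0 -10 0 255; 0 0 -7 0 255; 0 0 -4 0 255; 0 0 -3 0 255; 0 0 0 0 255; 0 0 0 0 255; 0 0 0 0 255")

```text
time_s: 13.62
tool_pos: [0.5717, 0.0925, 0.3267]
tool_rot: [-180.0, -0.1, 170.0]
force: [0.0, -1.1, -2.9]
grip_width: 0.0177
grasp_force: 44.9
```

```bash
python3 - <<'E'
from plan import *
legs([(.510,.296,.327,170)],12)
s=cams.read_camera("side")
cv2.imwrite("pics/g5.png",cv2.resize(s[60:200,200:310],None,fx=4,fy=4,interpolation=cv2.INTER_CUBIC))
E
```

```text
t 13.62 pose [0.5717 0.0925 0.3267] [-179.9733   -0.0623  169.9854] grip 0.0177 44.9 F [ 0.0029 -1.0972 -2.9157]
turn -0.000; shift [ 96.1 189.7  -0.3] = 16 x [ 6.  11.9 -0. ]
```

View pics/g5.png

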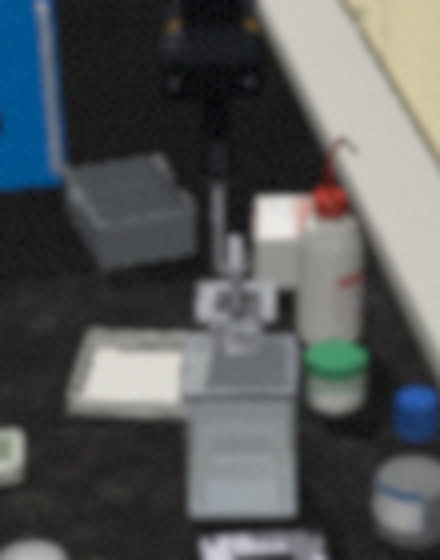

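The basket hangs level on the hook at crop (235,300), just above the tank rim. Next I'll carry it to the tray.

arm_command(series="1 3 0 0 255; 3 6 0 0 255; 4.5 9 0 0 255; 6 12 0 0 255; 7 14 0 0 255; 7 14 0 0 255; 7 14 0 0 255; 7 14 0 0 255; 7 14 0 0 255; 7 14 0 0 255; 7 14 0 0 255; 7 14 0 0 255; 6.5 13 0 0 255; 6 12 0 0 255; 5 9 0 0 255; 4 7 0 0 255; 3 4 0 0 255; 1 2.7 0 0 255; 0 0 0 0 255; 0 0 0 0 255")

```text
time_s: 15.33
tool_pos: [0.5108, 0.2953, 0.3274]
tool_rot: [-180.0, 0.0, 169.9]
force: [-0.4, -0.9, -1.6]
grip_width: 0.0176
grasp_force: 44.9
```

arm_command(series="0 0 5 0 255; 0 0 9 0 255; 0 0 12 0 255; 0 0 14 0 255; 0 0 14 0 255; 0 0 14 0 255; 0 0 14 0 255; 0 0 14 0 255; 0 0 12 0 255; 0 0 10 0 255; 0 0 8 0 255; 0 0 6 0 255; 0 0 4 0 255; 0 0 0 0 255; 0 0 0 0 255; 0 0 0 0 255")

```text
time_s: 16.67
tool_pos: [0.5109, 0.2963, 0.1921]
tool_rot: [179.9, 0.1, 170.0]
force: [0.9, -0.2, -1.8]
grip_width: 0.0178
grasp_force: 44.9
```

```bash
python3 - <<'E'
from plan import *
legs([(.510,.296,.1713,170)],12)
s=cams.read_camera("side");t=cams.read_camera("top")
B=cv2.resize(s[80:180,190:290],None,fx=4,fy=4,interpolation=cv2.INTER_CUBIC)
A=cv2.resize(t[150:230,115:195],None,fx=5,fy=5,interpolation=cv2.INTER_CUBIC)
cv2.imwrite("pics/g6.png",np.hstack([A,B]))
E
```

```text
t 16.67 pose [0.5109 0.2963 0.1921] [179.9389   0.0583 169.9875] grip 0.0178 44.9 F [ 0.9217 -0.1832 -1.7775]
turn -0.000; shift [ 0.8 -0.5 20.8] = 2 x [ 0.4 -0.2 10.4]
```

View pics/g6.png

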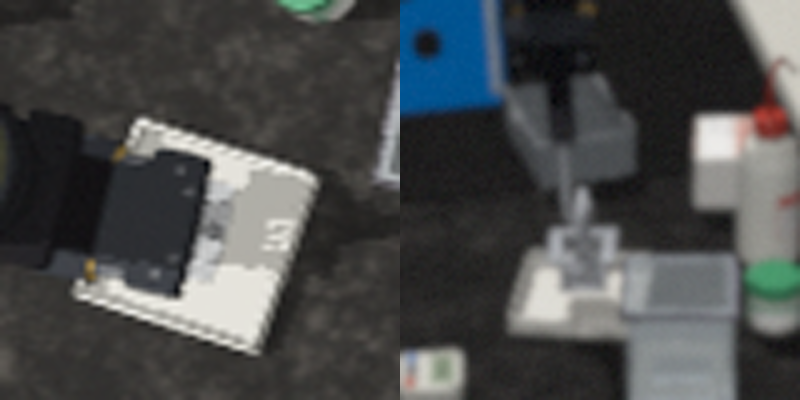

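The basket hangs level over the tray in both views. Next I'll lower it and unhook.

arm_command(series="0 0 5 0 255; 0 0 5 0 255; 0 0 4 0 255; 0 0 3 0 255; 0 0 2 0 255; 0 0 2 0 255; 0 0 2 0 255; 0 0 2 0 255; 0 0 3 0 255; 0 0 3 0 255; 0 0 3 0 255; 0 0 3 0 255; 0 0 3 0 255; 0 0 2.5 0 255; 0 0 0 0 255; 0 0 0 0 255; 0 0 0 0 255; 0 0 0 0 255")

```text
time_s: 18.27
tool_pos: [0.5106, 0.2961, 0.1491]
tool_rot: [180.0, 0.0, 170.0]
force: [0.5, -0.7, -0.8]
grip_width: 0.0175
grasp_force: 44.9
```

```bash
python3 - <<'E'
from plan import *
legs([],12)
s=cams.read_camera("side")
B=cv2.resize(s[100:170,190:270],None,fx=7,fy=7,interpolation=cv2.INTER_CUBIC)
cv2.imwrite("pics/g7.png",B)
E
```

```text
t 18.27 pose [0.5106 0.2961 0.1491] [179.9776   0.0219 169.9831] grip 0.0175 44.9 F [ 0.4981 -0.6886 -0.8195]
```

View pics/g7.png

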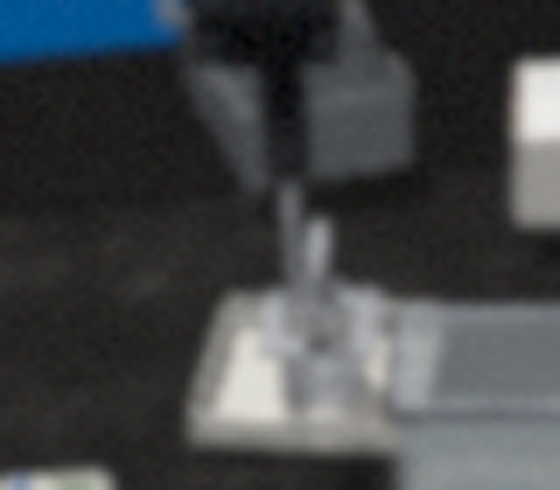

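The basket stands upright in the tray with the hook free of the bar (bar end at crop (320,240)). Next I'll back out and raise the rod.

arm_command(series="4 0 0 0 255; 5 0 0 0 255; 6 0 0 0 255; 6 0 0 0 255; 5 0 0 0 255; 0 0 0 0 255; 0 0 0 0 255; 0 0 0 0 255; 0 0 -6 0 255; 0 0 -10 0 255; 0 0 -12 0 255; 0 0 -15 0 255; 0 0 -20 0 255; 0 0 -22 0 255; 0 0 -20 0 255; 0 0 -6 0 255; 0 0 0 0 255")

```text
time_s: 19.73
tool_pos: [0.4862, 0.3012, 0.263]
tool_rot: [179.8, 0.2, 170.0]
force: [0.4, 0.0, -1.7]
grip_width: 0.0178
grasp_force: 44.9
```

```bash
python3 - <<'E'
from plan import *
legs([(.4652,-.3025,.2605,170),(.4652,-.3025,.2605,187.5)],33)
E
```

```text
t 19.73 pose [0.4862 0.3012 0.263 ] [179.7735   0.2158 169.9706] grip 0.0178 44.9 F [ 0.4076  0.03   -1.6718]
turn -0.001; shift [ -84.1 -598.2    2.5] = 19 x [ -4.4 -31.5   0.1]
turn -0.305; shift [-0.  0. -0.] = 1 x [-0.  0. -0.]
```

arm_command(series="-1 -10 0 0 255; -3 -20 0 0 255; -4 -30 0 0 255; -5 -36 0 0 255; -5 -36 0 0 255; -5 -36 0 0 255; -5 -36 0 0 255; -5 -36 0 0 255; -5 -36 0 0 255; -5 -36 0 0 255; -5 -36 0 0 255; -5 -36 0 0 255; -5 -36 0 0 255; -5 -36 0 0 255; -5 -36 0 0 255; -5 -36 0 0 255; -5 -36 0 0 255; -6 -20 0 0 255; -5 -14 0 0 255; 0 0 0 0 255")

```text
time_s: 21.4
tool_pos: [0.4658, -0.3079, 0.2582]
tool_rot: [-179.9, -0.2, 169.6]
force: [-0.3, -0.8, -0.9]
grip_width: 0.0178
grasp_force: 44.9
```

arm_command(series="0 0 0 -0.1 255; 0 0 0 -0.1 255; 0 0 0 -0.105 255; 0 0 0 0 255; 0 0 0 0 255; 0 0 0 0 255; 0 0 0 0 255")

```text
time_s: 21.98
tool_pos: [0.4683, -0.3034, 0.2595]
tool_rot: [180.0, -0.0, -172.6]
force: [0.7, 0.2, -1.1]
grip_width: 0.0174
grasp_force: 44.9
```

```bash
python3 - <<'E'
from plan import *
legs([(.4652,-.3025,.2605,187.5),(.4652,-.3025,.1383,187.5)],33)
t=cams.read_camera("top");cv2.imwrite("pics/t8.png",t);s=cams.read_camera("side");cv2.imwrite("pics/s8.png",s)
t0=cv2.imread("pics/top0.png")
d=cv2.absdiff(t,t0).max(2)[160:230,120:190]; m=(d>25).astype(np.uint8)
n,l,st,c=cv2.connectedComponentsWithStats(m)
for i in range(1,n):
    if st[i,4]>10: print(st[i],c[i]+[120,160])
print(cv2.cvtColor(t,cv2.COLOR_BGR2GRAY)[180:212,138:172])
E
```

```text
t 21.98 pose [ 0.4683 -0.3034  0.2595] [ 179.9639   -0.0162 -172.6203] grip 0.0174 44.9 F [ 0.7081  0.2259 -1.1265]
turn -0.002; shift [ 2.9  1.3 -1. ] = 1 x [ 2.9  1.3 -1. ]
turn -0.000; shift [ -0.    0.  122.2] = 4 x [-0.   0.  30.6]
[ 19  25  37  22 551] [156.8113 194.8621]
[[ 59  98 155 ...  56  52  50]
 [ 60 158 192 ... 100  58  43]
 [ 94 180 204 ... 214 154 119]
 ...
 [172 197 223 ... 159 108  36]
 [176 180 174 ... 128  88  35]
 [230 215 186 ... 122  53  35]]
```

arm_command(series="3 1.3 10 0 255; 0 0 20 0 255; 0 0 25 0 255; 0 0 25 0 255; 0 0 22 0 255; 0 0 12 0 255; 0 0 7 0 255; 0 0 0 0 255; 0 0 0 0 255; 0 0 0 0 255; 0 0 0 0 255; 0 0 0 0 255")

```text
time_s: 23.08
tool_pos: [0.466, -0.3033, 0.1399]
tool_rot: [-180.0, 0.1, -172.5]
force: [0.3, -0.8, -0.7]
grip_width: 0.0178
grasp_force: 44.9
```

```bash
python3 - <<'E'
from plan import *
legs([(.5247,-.2947,.1383,187.5),(.5247,-.2947,.1263,187.5)],12)
E
```

```text
t 23.08 pose [ 0.466  -0.3033  0.1399] [-179.9545    0.1009 -172.5397] grip 0.0178 44.9 F [ 0.2727 -0.8401 -0.7306]
turn -0.001; shift [-59.3   0.9   1.6] = 5 x [-11.9   0.2   0.3]
turn -0.000; shift [-0.  0. 12.] = 2 x [-0.  0.  6.]
```

Lateral error is 0.9 mm, which I'll correct first, then slide in.

arm_command(series="0 0.9 1 0 255; 0 0 0 0 255; 0 0 0 0 255; -6 0 0 0 255; -8 0 0 0 255; -8 0 0 0 255; -8 0 0 0 255; -8 0 0 0 255; -8 0 0 0 255; -8 0 0 0 255; -5.3 0 0 0 255; 0 0 0 0 255; 0 0 0 0 255; 0 0 0 0 255; 0 0 0 0 255")

```text
time_s: 24.33
tool_pos: [0.5235, -0.2946, 0.1379]
tool_rot: [180.0, -0.0, -172.6]
force: [0.0, 0.7, -1.8]
grip_width: 0.0177
grasp_force: 44.9
```

```bash
python3 - <<'E'
from plan import *
legs([(.5247,-.2947,.1268,187.5)],12)
E
```

```text
t 24.33 pose [ 0.5235 -0.2946  0.1379] [ 179.989    -0.0048 -172.5827] grip 0.0177 44.9 F [ 0.0161  0.6577 -1.8048]
turn -0.001; shift [-1.2 -0.2 11.1] = 1 x [-1.2 -0.2 11.1]
```

arm_command(series="-1.2 0 3 0 255; 0 0 3 0 255; 0 0 3 0 255; 0 0 2 0 255; 0 0 0 0 255; 0 0 0 0 255; 0 0 0 0 255; 0 0 0 0 255")

```text
time_s: 25.0
tool_pos: [0.5252, -0.2942, 0.1268]
tool_rot: [180.0, 0.0, -172.5]
force: [0.6, -0.3, -1.8]
grip_width: 0.0177
grasp_force: 44.9
```

arm_command(series="0 0 0 0 190; 0 0 0 0 180; 0 0 0 0 160; 0 0 0 0 150; 0 0 0 0 150; 0 0 0 0 150")

```text
time_s: 25.5
tool_pos: [0.5253, -0.2942, 0.1269]
tool_rot: [-180.0, 0.0, -172.5]
force: [0.4, 0.4, 0.4]
grip_width: 0.0348
grasp_force: 0.0
```

arm_command(series="0 0 -8 0 150; 0 0 -15 0 150; 0 0 -25 0 150; 0 0 -30 0.11 150; 0 0 -30 0.115 150; 0 0 -20 0.115 150; 0 0 0 0.115 150; 0 0 0 0.115 150; 0 0 0 0.115 150; 0 0 0 0.115 150; 0 0 0 0.115 150; 0 0 0 0.115 150; 0 0 0 0.115 150; 0 0 0 0.115 150; 0 0 0 0.115 150; 0 0 0 0.115 150; 0 0 0 0.115 150; 0 0 0 0.115 150; 0 0 0 0.115 150; 0 0 0 0 150")

```text
time_s: 27.17
tool_pos: [0.5253, -0.2942, 0.2554]
tool_rot: [180.0, 0.0, 82.2]
force: [0.0, -0.1, 0.9]
grip_width: 0.036
grasp_force: 0.0
```

```bash
python3 - <<'E'
from plan import *
import sys
np.set_printoptions(linewidth=250,threshold=sys.maxsize)
legs([(.522,.294,.25,80)],35)
t=cams.read_camera("top");s=cams.read_camera("side");cv2.imwrite("pics/t9.png",t);cv2.imwrite("pics/s9.png",s)
g=cv2.cvtColor(s,cv2.COLOR_BGR2GRAY);g0=cv2.cvtColor(cv2.imread("pics/side0.png"),cv2.COLOR_BGR2GRAY)
d=cv2.absdiff(g,g0)[205:275,240:295]; print("rod diff",(d>25).sum(),d.max(), np.argwhere(d>25)[:20].tolist())
gt=cv2.cvtColor(t,cv2.COLOR_BGR2GRAY)
print(gt[180:212,136:172])
print(g[112:158,222:250])
E
```

```text
t 27.17 pose [ 0.5253 -0.2942  0.2554] [179.9747   0.0121  82.1626] grip 0.036 0.0 F [ 0.0124 -0.1183  0.8688]
turn 0.038; shift [ 578.7 -105.4    5.4] = 17 x [34.  -6.2  0.3]
rod diff 2 29 [[64, 34], [64, 35]]
[[ 56  58  59  98 155 166 151 173 173 176 202 227 226 226 226 226 226 226 226 226 226 226 220 202 202 225 221 172 137 110  80  56  49  56  52  51]
 [ 54  55  61 158 192 142 156 173 173 198 226 226 226 227 226 226 226 226 226 226 226 226 226 226 226 220 202 202 224 224 184 147 118 100  59  43]
 [ 60  66  94 180 204 146 167 173 172 199 227 226 226 226 226 226 226 226 226 226 226 226 226 226 226 226 226 226 220 202 206 230 235 214 153 120]
 [ 63  73 149 189 159 151 173 172 175 201 225 225 227 227 227 226 226 226 226 226 226 226 226 226 226 226 226 226 226 227 226 220 201 204 229 236]
 [ 72  77 158 190 140 156 173 173 187 210 211 210 225 224 224 225 225 226 226 226 226 226 226 225 222 222 222 224 226 226 226 226 226 226 220 212]
 [ 84 109 171 187 147 167 172 173 186 200 195 198 205 198 201 211 210 224 224 224 224 224 226 212 173 173 173 197 223 223 223 224 226 226 226 226]
 [ 82 1
[... 8406 characters left out ...]
  29  35]
 [148 141 101  62  49  44  47  46  43  44  41  38  35  44  51  52  53  55  56  55  50  52  51  52  55  53  55  57]
 [162 151 103  58  42  40  37  36  36  37  34  33  52  71  84  89  88  90  87  84  78  76  78  76  78  77  79  80]
 [172 160 110  59  36  32  31  30  33  35  36  48  72 101 115 121 122 118 116 104  93  86  89  88  86  86  86  85]
 [188 174 128  72  36  27  26  29  35  49  61  77 104 124 138 140 138 134 124 109  90  81  80  80  78  74  75  76]
 [202 194 152  91  43  25  22  27  50  69  89 107 129 144 152 153 146 137 124 103  78  64  58  56  57  53  52  54]
 [208 204 164 104  50  24  26  29  58  88 107 124 141 153 158 152 141 128 116  91  61  43  37  39  39  39  36  39]]
```

```bash
python3 - <<'E'
from plan import *
b=plane("top",(147.5,194.05),.093)[0];print("bar",b)
e=plane("top",[(139,192.3),(155.5,195.6)],.093);d=e[0]-e[1];print("bar dir deg",np.degrees(np.arctan2(d[1],d[0])))
a=np.radians(-10);X=np.array([np.cos(a),np.sin(a),0]);Y=np.array([-X[1],X[0],0])
for c in (np.array([.5224,.294,0]),b*[1,1,0]): print(proj("side",[c-Y*.031+[0,0,z] for z in(.079,.093)]),proj("side",[c+X*i*.033-Y*.033+[0,0,.046] for i in(-1,1)]))
legs([(.5224,.294,.25,80)],35)
E
```

```text
bar [0.5229 0.2938 0.093 ]
bar dir deg 80.15579952445805
[[233.9792 142.6404]
 [233.7966 139.5187]] [[225.9954 150.3101]
 [242.7758 150.0028]]
[[234.1127 142.6552]
 [233.9306 139.5334]] [[226.127  150.3253]
 [242.9085 150.0179]]
t 27.27 pose [ 0.5253 -0.2942  0.2553] [179.9779   0.0077  82.5153] grip 0.0356 0.0 F [-0.3118 -0.2702  0.5873]
turn 0.044; shift [ 578.7 -105.     5.3] = 17 x [34.  -6.2  0.3]
```

arm_command(series="10 -2 0 0.044 120; 20 -4 0 0 120; 30 -6 0 0 120; 36 -6 0 0 120; 37 -7 0 0 120; 37 -7 0 0 120; 37 -7 0 0 120; 37 -7 0 0 120; 37 -7 0 0 120; 37 -7 0 0 120; 37 -7 0 0 120; 37 -7 0 0 120; 37 -7 0 0 120; 37 -7 0 0 120; 36 -6 0 0 120; 30 -6 0 0 120; 20 -3 0 0 120; 14 -2 0 0 120; 10 0 0 0 120; 0 0 0 0 120")

```text
time_s: 28.93
tool_pos: [0.5237, 0.2924, 0.2547]
tool_rot: [180.0, 0.0, 79.9]
force: [-0.5, 0.9, 0.5]
grip_width: 0.046
grasp_force: 0.0
```

arm_command(series="0 0 0 0 120; 0 0 0 0 120; 0 0 0 0 120")

```text
time_s: 29.18
tool_pos: [0.5241, 0.2892, 0.2553]
tool_rot: [180.0, -0.0, 79.6]
force: [0.5, 0.6, -0.1]
grip_width: 0.0458
grasp_force: 0.0
```

```bash
python3 - <<'E'
from plan import *
legs([(.5233,.2938,.25,80.1),(.5233,.2938,.068,80.1)],30)
E
```

```text
t 29.18 pose [0.5241 0.2892 0.2553] [179.9797  -0.0127  79.6369] grip 0.0458 0.0 F [ 0.4902  0.5841 -0.0535]
turn -0.008; shift [ 4.4 -1.6  5.3] = 1 x [ 4.4 -1.6  5.3]
turn -0.000; shift [  0.   0. 182.] = 7 x [ 0.  0. 26.]
```

arm_command(series="4.4 -1.6 5 -0.008 120; 0 0 15 0 120; 0 0 30 0 120; 0 0 35 0 120; 0 0 35 0 120; 0 0 25 0 120; 0 0 15 0 120; 0 0 12 0 120; 0 0 8 0 120; 0 0 7 0 120; 0 0 0 0 120; 0 0 0 0 120; 0 0 0 0 120; 0 0 0 0 120")

```text
time_s: 30.35
tool_pos: [0.5234, 0.2963, 0.069]
tool_rot: [179.9, -0.1, 80.3]
force: [0.1, 0.4, 0.1]
grip_width: 0.0462
grasp_force: 0.0
```

```bash
python3 - <<'E'
from plan import *
legs([(.5233,.2938,.068,80.1)],30)
E
```

```text
t 30.35 pose [0.5234 0.2963 0.069 ] [179.9266  -0.0849  80.2629] grip 0.0462 0.0 F [0.1068 0.3854 0.1031]
turn 0.003; shift [-2.5  0.4  1. ] = 1 x [-2.5  0.4  1. ]
```

arm_command(series="-2.5 0.4 1 0 120; 0 0 0 0 150; 0 0 0 0 180; 0 0 0 0 200; 0 0 0 0 220; 0 0 0 0 240; 0 0 0 0 255; 0 0 0 0 255; 0 0 0 0 255; 0 0 0 0 255", squeeze=25)

```text
time_s: 31.18
tool_pos: [0.5226, 0.2934, 0.0669]
tool_rot: [180.0, -0.0, 80.3]
force: [0.0, 0.1, 0.2]
grip_width: 0.0013
grasp_force: 0.0
```

```bash
python3 - <<'E'
from plan import *
legs([(.5233,.2938,.068,80.1)],30)
E
```

```text
t 31.18 pose [0.5226 0.2934 0.0669] [179.9979  -0.0045  80.2606] grip 0.0013 0.0 F [0.0497 0.1176 0.2345]
turn 0.003; shift [ 0.5  0.6 -1.1] = 1 x [ 0.5  0.6 -1.1]
```

```bash
python3 - <<'E'
from plan import *
import sys
np.set_printoptions(linewidth=250,threshold=sys.maxsize)
t=cams.read_camera("top");s=cams.read_camera("side");cv2.imwrite("pics/t10.png",t);cv2.imwrite("pics/s10.png",s)
a=np.radians(-10);X=np.array([np.cos(a),np.sin(a),0]);Y=np.array([-X[1],X[0],0])
c=np.array([.5229,.2938,0])
for nm,z,h in(("bartop",.093,.031),("rim",.046,.033)): print(nm,proj("side",[c+Y*h*j+[0,0,z] for j in(-1,1)]),proj("top",[c+Y*h*j+[0,0,z] for j in(-1,1)]))
print("tcp",proj("side",telemetry.get_obs()["tool_pos"]),proj("top",telemetry.get_obs()["tool_pos"]))
g=cv2.cvtColor(s,cv2.COLOR_BGR2GRAY); print(g[112:166,220:252])
E
```

```text
bartop [[233.9314 139.5306]
 [234.5369 131.602 ]] [[156.8342 195.9428]
 [138.1669 192.156 ]]
rim [[234.5169 150.1688]
 [235.1354 141.567 ]] [[161.4071 197.6464]
 [142.312  193.7716]]
tcp [[234.5092 141.3325]] [[150.0767 195.0793]]
[[ 30  29  28  32  30  31  33  29  32  32  29  32  34  33  35  31  37  37  40  41  47  40  42  41  41  44  43  43  36  33  32  38]
 [ 42  41  47  52  57  58  53  54  54  54  53  54  56  55  53  58  56  57  58  56  57  58  57  59  59  60  58  53  41  33  29  29]
 [ 52  55  66  75  83  81  77  77  78  77  77  75  76  80  76  71  73  69  71  72  70  71  74  75  79  76  71  64  52  33  27  24]
 [ 61  62  73  87  90  88  82  82  82  80  75  76  79  85  77  69  68  64  66  66  64  67  73  81  80  81  79  70  58  41  29  30]
 [ 63  66  71  77  77  70  68  70  65  64  60  62  70  78  68  55  45  46  48  47  47  54  64  75  79  79  77  73  65  49  41  38]
 [ 61  66  67  70  61  49  43  44  43  42  44  53  64  66  56  43  36  32  35  37  40  56  68  74  74  75  74  79  72  58  54  56]
 [ 61  64  67  65  58  43  37  31  35  33  36  47  60  63  52  41  32  30  29  31  
[... 5505 characters left out ...]
149 148 146 136 122 117 109 109 110 114 115]
 [141 145 146 147 145 148 148 150 153 151 147 145 142 145 149 153 153 153 151 147 146 145 143 143 141 133 131 126 124 126 126 128]
 [122 125 128 127 126 127 127 130 134 136 136 134 135 138 144 148 150 147 144 139 137 137 137 138 138 138 136 133 130 132 134 133]
 [ 90  93  95  98  98 101 102 104 110 111 117 116 117 119 126 132 135 133 129 122 119 118 115 121 123 126 126 128 129 133 133 133]
 [ 56  60  61  62  64  68  68  70  76  81  82  83  83  85  89  94  97  95  95  92  87  84  86  91  97 101 111 120 125 130 136 135]
 [ 39  41  38  38  39  41  39  43  46  46  48  53  49  53  52  55  56  55  55  56  50  48  53  52  60  69  86 106 122 131 138 137]]
```

The fingers shut on nothing. The `s9` side data was hidden by the arm, so I can't trust it. I'll raise the gripper straight up, step aside and measure again with both cameras clear.

arm_command(series="0 0 -4 0 255; 0 0 -8 0 255; 0 0 -15 0 255; 0 0 -25 0 255; 0 0 -35 0 255; 0 0 -35 0 255; 0 0 -35 0 255; 0 0 -25 0 255; 10 -11 0 0 255; 20 -22 0 0 255; 33 -37 0 0 255; 33 -37 0 0 255; 27 -30 0 0 255; 10 -11 0 0 255; 0 0 0 0 255; 0 0 0 0 255")

```text
time_s: 32.62
tool_pos: [0.4086, 0.4377, 0.2494]
tool_rot: [180.0, 0.0, 80.4]
force: [1.2, -1.4, -0.3]
grip_width: 0.0006
grasp_force: 0.0
```

```bash
python3 - <<'E'
from plan import *
import sys
np.set_printoptions(linewidth=250,threshold=sys.maxsize)
legs([])
t=cams.read_camera("top");s=cams.read_camera("side");cv2.imwrite("pics/t11.png",t);cv2.imwrite("pics/s11.png",s)
gt=cv2.cvtColor(t,cv2.COLOR_BGR2GRAY)
d=cv2.absdiff(t,cv2.imread("pics/t9.png")).max(2)[180:212,132:176];print("top diff",(d>25).sum(),d.max())
g=cv2.cvtColor(s,cv2.COLOR_BGR2GRAY); print(g[120:162,220:252])
E
```

```text
t 32.62 pose [0.4086 0.4377 0.2494] [179.9552   0.0034  80.3931] grip 0.0006 0.0 F [ 1.2375 -1.3816 -0.281 ]
top diff 0 4
[[ 35  49  60  68  71  76  75  76  78  77  76  77  78  78  77  76  78  78  77  76  78  77  77  76  76  74  77  70  59  42  32  27]
 [ 34  42  59  66  68  75  76  75  77  76  77  77  77  76  76  75  77  78  76  76  77  77  76  75  78  78  76  71  58  42  30  28]
 [ 25  39  51  61  71  72  77  78  77  78  77  77  77  78  78  75  77  79  75  75  77  75  78  78  76  73  72  68  57  38  29  28]
 [ 31  36  41  52  66  71  76  78  77  75  77  77  78  76  77  77  76  77  76  73  73  74  75  73  69  62  57  52  44  32  25  29]
 [ 28  32  29  46  60  72  77  75  77  77  77  79  76  76  72  72  72  69  68  63  57  57  58  57  52  44  37  36  33  26  18  27]
 [ 30  29  34  35  52  68  73  76  75  73  71  75  71  66  61  55  55  51  52  44  41  38  37  34  35  27  23  26  29  19  23  28]
 [ 26  30  29  36  46  61  68  68  61  58  59  56  57  52  46  40  35  33  29  30  32  25  27  26  26  20  22  23  22  22  27  27]
 [ 30  25  31  36  45  49  54  55  48  43  39  39  37  35  29
[... 3824 characters left out ...]
129 133 138 137 137 150 157 162 163 152 136]
 [155 188 213 219 220 220 220 219 217 206 175 140 125 130 145 159 163 162 150 139 133 132 135 134 130 132 139 152 155 157 151 138]
 [170 191 209 212 218 217 219 218 218 210 186 153 139 145 163 175 179 173 162 146 138 137 135 136 126 123 128 134 133 137 133 128]
 [170 186 193 195 201 203 207 207 208 202 184 163 149 154 170 181 180 174 165 156 148 143 145 140 132 121 113 113 114 113 111 113]
 [156 163 165 170 173 175 179 178 178 177 166 156 147 149 159 165 166 162 158 157 152 148 151 150 140 128 119 115 112 109 114 119]
 [140 143 146 146 148 146 150 149 151 152 147 142 141 143 148 152 153 152 150 148 148 145 150 146 142 136 129 124 123 126 128 129]]
```

```bash
python3 - <<'E'
from plan import *
s10=cv2.imread("pics/s10.png");s11=cv2.imread("pics/s11.png");
d=cv2.absdiff(s10,s11).max(2)
for r in range(100,150,2): 
    c=np.where(d[r,205:265]>14)[0]+205; print(r,c.min() if len(c) else None,c.max() if len(c) else None,"".join("#" if v>14 else "." for v in d[r,205:265]))
p=np.array([.5226,.2934,0])
for z in(.067,.086,.1,.12,.137,.16): print(z,proj("side",p+[0,0,z]).round(1))
t10=cv2.imread("pics/t10.png");t11=cv2.imread("pics/t11.png")
print(proj("top",telemetry.get_obs()["tool_pos"]),proj("side",telemetry.get_obs()["tool_pos"]))
E
```

```text
100 220 237 ...............##################...........................
102 219 237 ..............###################...........................
104 209 256 ....#######..#####################............######........
106 208 257 ...#######..###########################......########.......
108 209 257 ....#######.############################......#######.......
110 208 257 ...########.###########################.####.########.......
112 208 257 ...########.#################################.#######.......
114 208 247 ...#..#.......#############################.................
116 210 255 .....#.............###################........##..#.........
118 214 253 .........#######...###################.....######...........
120 213 242 ........########...###################......................
122 226 240 .....................###############........................
124 229 238 ........................##########..........................
126 230 235 .........................######.............................
128 232 232 ...........................#................................
130 2
[... 200 characters left out ...]
.............
136 232 237 ...........................######...........................
138 232 236 ...........................#####............................
140 None None ............................................................
142 None None ............................................................
144 246 246 .........................................#..................
146 245 246 ........................................##..................
148 245 246 ........................................##..................
0.067 [[234.5 141.3]]
0.086 [[234.3 137.1]]
0.1 [[234.1 134. ]]
0.12 [[233.8 129.5]]
0.137 [[233.6 125.6]]
0.16 [[233.3 120.4]]
[[ 75.5022 226.5192]] [[199.1221  86.1205]]
```

```bash
python3 - <<'E'
from plan import *
s10=cv2.imread("pics/s10.png");s11=cv2.imread("pics/s11.png");
d=cv2.absdiff(s10,s11).max(2)
for r in range(50,100,2): print(r,"".join("#" if v>18 else "." for v in d[r,165:235]))
p=np.array([.4086,.4377,0])
for z in(.2494,.28,.32,.36): print(z,proj("side",p+[0,0,z]).round(1))
t9=cv2.imread("pics/t9.png");t11=cv2.imread("pics/t11.png");d=cv2.absdiff(t9,t11).max(2)
for r in range(205,250,2): print(r,"".join("#" if v>14 else "." for v in d[r,50:120]))
for z in(.2494,.28,.32): print(z,proj("top",p+[0,0,z]).round(1))
print(telemetry.get_obs()["qpos"])
E
```

```text
50 .....#######################################....####...########.##....
52 .....#########################################...###.#.##########.....
54 ....#############################################......############..#
56 ....############################################......################
58 .....########.......############################........##############
60 ......##############################################...###############
62 .......###################################..............##############
64 .......####............################.................##############
66 ...........................##########...................##############
68 ............................#########...................##############
70 ............................#########...................##############
72 .............................#######.....................#############
74 ..............................#######....................#############
76 ..............................#######....................#############
78 ..............................#######....................####
[... 1990 characters left out ...]
.............................................
237 #..###................................................................
239 ...##.................................................................
241 ..##..................................................................
243 ......####............................................................
245 .....####.............................................................
247 .....####.............................................................
249 ....####..............................................................
0.2494 [[ 74.6 227.3]]
0.28 [[ 68.7 227. ]]
0.32 [[ 60.3 226.6]]
[-77.2726  11.7173  33.0487  86.9323  -6.34    83.2013 -53.9194]
```

The basket hasn't moved (top-view difference is 0). The silhouettes put the closed fingertips about 25 mm higher than the TCP, so the fingers shut just above the bar. I'll go back with a smaller opening and lower.

```bash
python3 - <<'E'
from plan import *
legs([(.5235,.2938,.25,80.1)],30)
E
```

```text
t 32.72 pose [0.4108 0.4355 0.2495] [179.922   -0.0003  80.1052] grip 0.0009 0.0 F [ 0.0885 -0.0991 -0.1002]
turn 0.000; shift [-120.2  135.4   -0.5] = 5 x [-24.   27.1  -0.1]
```

arm_command(series="-10 11 0 0 175; -20 22 0 0 175; -33 37 0 0 175; -33 37 0 0 175; -27 30 0 0 175; -10 12 0 0 175; 0 0 20 0 175; 0 0 35 0 175; 0 0 35 0 175; 0 0 25 0 175; 0 0 15 0 175; 0 0 10 0 175; 0 0 0 0 175; 0 0 0 0 175; 0 0 0 0 175; 0 0 0 0 175")

```text
time_s: 34.05
tool_pos: [0.5248, 0.2934, 0.1106]
tool_rot: [179.9, -0.1, 80.2]
force: [1.1, 0.9, 0.2]
grip_width: 0.0271
grasp_force: 0.0
```

```bash
python3 - <<'E'
from plan import *
legs([(.5235,.2938,.048,80.1)],30)
E
```

```text
t 34.05 pose [0.5248 0.2934 0.1106] [179.8879  -0.1199  80.2333] grip 0.0271 0.0 F [1.1094 0.8771 0.2038]
turn 0.002; shift [ 0.2 -1.4 62.6] = 3 x [ 0.1 -0.5 20.9]
```

arm_command(series="0 -0.6 10 0 175; 0 0 12 0 175; 0 0 10 0 175; 0 0 8 0 175; 0 0 5 0 175; 0 0 3 0 175; 0 0 0 0 175; 0 0 0 0 175; 0 0 0 0 175")

```text
time_s: 34.8
tool_pos: [0.5234, 0.2935, 0.0613]
tool_rot: [180.0, -0.0, 80.3]
force: [0.2, -0.2, 0.5]
grip_width: 0.0274
grasp_force: 0.0
```

arm_command(series="0 0 4 0 175; 0 0 4 0 175; 0 0 3 0 175; 0 0 0 0 175; 0 0 0 0 175; 0 0 0 0 175")

```text
time_s: 35.3
tool_pos: [0.5231, 0.2933, 0.0499]
tool_rot: [180.0, -0.0, 80.3]
force: [-0.1, -0.5, -0.2]
grip_width: 0.0273
grasp_force: 0.0
```

arm_command(series="0 0 1 0 200; 0 0 0 0 220; 0 0 0 0 240; 0 0 0 0 255; 0 0 0 0 255; 0 0 0 0 255; 0 0 0 0 255", squeeze=25)

```text
time_s: 35.88
tool_pos: [0.523, 0.2933, 0.0488]
tool_rot: [180.0, 0.0, 80.3]
force: [0.3, 0.4, -1.6]
grip_width: 0.01
grasp_force: 25.0
```

```bash
python3 - <<'E'
from plan import *
legs([])
s=cams.read_camera("side");t=cams.read_camera("top");cv2.imwrite("pics/s12.png",s);cv2.imwrite("pics/t12.png",t)
d=cv2.absdiff(s,cv2.imread("pics/s11.png")).max(2)
g=cv2.cvtColor(s,cv2.COLOR_BGR2GRAY)
for r in range(122,152,2): print(r,"".join("#" if v>14 else "." for v in d[r,205:265]),*g[r,228:242])
E
```

```text
t 35.88 pose [0.523  0.2933 0.0488] [179.9966   0.002   80.2596] grip 0.01 25.0 F [ 0.3462  0.4458 -1.5642]
122 ....#...#########..########...#########.....######.......... 35 38 50 57 66 70 69 61 49 37 31 29 33 33
124 ........##########.##########.##########.....#..#........... 31 35 42 52 57 61 63 57 41 31 30 31 28 30
126 ...................#########................................ 30 27 26 33 39 44 38 37 30 24 19 23 24 24
128 ............................................................ 27 24 21 19 24 26 28 28 26 23 17 19 22 25
130 .........................##....##........................... 27 23 20 19 31 43 51 47 36 25 22 24 28 30
132 ...........................##.####.......................... 35 27 26 23 53 93 119 109 76 39 31 33 38 37
134 ..............................####.......................... 43 40 33 33 63 105 132 126 88 49 31 39 37 40
136 ...........................#######.......................... 41 39 30 36 54 92 111 101 70 39 29 36 38 42
138 ...........................#######.......................... 38 36 34 34 53 81 100 90 60 39 30 40 42 42
140 ..............................#............................. 64 62 63 65 77 97 106 97 79 69 74 76 76 73
142 .......................................#.................... 145 147 145 145 145 137 123 105 101 122 140 147 148 150
144 ............................................................ 172 175 163 147 138 128 118 114 119 128 136 144 159 173
146 ...............................#........##.................. 176 173 164 147 136 127 117 113 112 124 133 145 162 173
148 ...................................##...##.................. 179 174 168 165 159 142 118 102 104 115 124 130 142 157
150 ....................................#....#.................. 176 167 158 158 157 146 130 126 132 141 143 140 139 148
```

The bar is held at 10 mm and 25 N. Next I'll lift.

arm_command(series="0 0 -2 0 255; 0 0 -4 0 255; 0 0 -8 0 255; 0 0 -13 0 255; 0 0 -18 0 255; 0 0 -22 0 255; 0 0 -22 0 255; 0 0 -22 0 255; 0 0 -20 -0.02 255; 0 0 -16 -0.025 255; 0 0 -11 -0.02 255; 0 0 -6 0 255; 0 0 -3 0 255; 0 0 0 0 255; 0 0 0 0 255; 0 0 0 0 255", squeeze=40)

```text
time_s: 37.32
tool_pos: [0.5224, 0.293, 0.2147]
tool_rot: [-179.9, 0.1, 84.0]
force: [0.0, 0.1, -2.3]
grip_width: 0.0094
grasp_force: 40.0
```

```bash
python3 - <<'E'
from plan import *
legs([(.5716,-.1086,.216,84)],30)
t=cams.read_camera("top");s=cams.read_camera("side");cv2.imwrite("pics/s13.png",s)
d=cv2.absdiff(s,cv2.imread("pics/side0.png")).max(2)
for r in range(92,132,2): print(r,"".join("#" if v>18 else "." for v in d[r,205:265]))
a=np.radians(-6);X=np.array([np.cos(a),np.sin(a),0]);Y=np.array([-X[1],X[0],0]);c=telemetry.get_obs()["tool_pos"]*[1,1,0]
for z in(.171,.209,.213): print(z,proj("side",[c+X*i-Y*.033+[0,0,z] for i in(-.033,-.023,.023,.033)]).round(1).tolist())
d=cv2.absdiff(t,cv2.imread("pics/top0.png")).max(2)[185:208,138:177];print("tray clear diff",(d>25).sum())
E
```

```text
t 37.32 pose [0.5224 0.293  0.2147] [-179.9227    0.08     83.9786] grip 0.0094 40.0 F [ 0.022   0.1175 -2.3128]
turn -0.000; shift [-394.3   90.9   -1.3] = 14 x [-28.2   6.5  -0.1]
92 .........................####...............................
94 ........................######..............................
96 .........................#####..............................
98 .........................#####..............................
100 ..........................###.#.............................
102 ..........................###...............................
104 ...................###################......................
106 ..................####################......................
108 ..................####################......................
110 ..................####################......................
112 ...................##################.......................
114 ......................#############.........................
116 ......................#############.........................
118 ......................#############.........................
120 .......................############.........................
122 ............................................................
124 ............................................................
126 ............................................................
128 ............................................................
130 ............................................................
0.171 [[224.6, 122.4], [227.3, 122.3], [239.5, 121.6], [242.1, 121.5]]
0.209 [[224.0, 113.3], [226.7, 113.2], [239.0, 112.5], [241.7, 112.4]]
0.213 [[223.9, 112.3], [226.6, 112.2], [239.0, 111.6], [241.7, 111.4]]
tray clear diff 126
```

The basket is lifted and level. Next I'll carry it over the frame.

arm_command(series="-4 1 0 0 255; -10 2 0 0 255; -17 4 0 0 255; -24 5 0 0 255; -29 7 0 0 255; -30 7 0 0 255; -30 7 0 0 255; -30 7 0 0 255; -30 7 0 0 255; -30 7 0 0 255; -30 7 0 0 255; -30 7 0 0 255; -29 7 0 0 255; -25 6 0 0 255; -19 4 0 0 255; -13 3 0 0 255; -9 2 0 0 255; -5 1 0 0 255; 0 0 0 0 255; 0 0 0 0 255")

```text
time_s: 39.08
tool_pos: [0.572, -0.1077, 0.2158]
tool_rot: [-180.0, -0.0, 84.0]
force: [-0.3, 0.3, -1.0]
grip_width: 0.0098
grasp_force: 40.0
```

arm_command(series="0 0 10 0 255; 0 0 20 0 255; 0 0 24 0 255; 0 0 20 0 255; 0 0 12 0 255; 0 0 8 0 255; 0 0 4 0 255; 0 0 2 0 255; 0 0 0 0 255; 0 0 0 0 255; 0 0 0 0 255; 0 0 0 0 255")

```text
time_s: 40.08
tool_pos: [0.5728, -0.1082, 0.1166]
tool_rot: [179.9, -0.0, 84.0]
force: [-0.1, 0.1, -1.8]
grip_width: 0.0093
grasp_force: 40.0
```

```bash
python3 - <<'E'
from plan import *
legs([(.5716,-.1086,.107,84)],30)
t=cams.read_camera("top");s=cams.read_camera("side");cv2.imwrite("pics/s14.png",s);cv2.imwrite("pics/t14.png",t)
s0=cv2.imread("pics/side0.png")
d=cv2.absdiff(s,s0).max(2)
for r in range(170,216,1): print(r,"".join("#" if v>18 else "." for v in d[r,235:300]))
a=np.radians(-6);X=np.array([np.cos(a),np.sin(a),0]);Y=np.array([-X[1],X[0],0]);c=telemetry.get_obs()["tool_pos"]*[1,1,0]
for z,h in((.0625,.023),(.1,.033),(.104,.033)): print(z,proj("side",[c+X*i*h-Y*h+[0,0,z] for i in(-1,1)]).round(1).tolist())
f=np.array([.5716,-.1081,.06]);print("frame",proj("side",[f+X*i*.05+Y*j*.05 for i,j in((-1,-1),(1,-1),(1,1),(-1,1))]).round(1).tolist())
for r in rects if 0 else []: pass
from m import rects
for r in rects("side",s0,(245,185,290,218),(140,140,140),(255,255,255),.060): print(r)
for r in rects("side",s0,(258,196,276,210),(0,0,0),(110,110,110),.060): print(r)
E
```

```text
t 40.08 pose [ 0.5728 -0.1082  0.1166] [179.9193  -0.0174  83.9841] grip 0.0093 40.0 F [-0.0694  0.0991 -1.8498]
turn -0.000; shift [-0.5 -1.1  9.6] = 1 x [-0.5 -1.1  9.6]
170 ........................######..#######..........................
171 .........................#####..######...........................
172 .........................#####..######...........................
173 ..........................####..######...........................
174 ..................#.#.###.####.#.####............................
175 ...................######.####.#.####............................
176 ..........................####.#.####............................
177 ..........................####...####............................
178 ..........................#####.#####............................
179 ..........................##########.............................
180 ...................######..##########............................
181 ...................#######.#########....#........................
182 ...................#######..#######...####.......................
183 ..............
[... 2097 characters left out ...]
......................................................
214 .................................................................
215 .................................................................
0.0625 [[259.6, 206.3], [273.6, 205.4]]
0.1 [[256.5, 199.2], [277.0, 198.0]]
0.104 [[256.5, 198.2], [277.0, 197.0]]
frame [[251.6, 212.6], [282.5, 210.7], [279.2, 192.3], [249.8, 194.1]]
(array([ 572.0496, -108.4413]), array([103.0853, 101.0643]), 83.9000015258789, array([265.9723, 202.3672]))
(array([569.043 , -14.1117]), array([16.7585, 81.9636]), 78.2836685180664, array([259.8777, 185.8506]))
(array([ 572.0381, -109.0169]), array([43.5459, 49.06  ]), 85.95865631103516, array([265.9729, 202.4818]))
```

Both cameras agree on the frame, and the basket body lines up with the opening. Next I'll lower it in steps.

arm_command(series="-0.6 -0.9 0 0 255; 0 0 3 0 255; 0 0 3 0 255; 0 0 3 0 255; 0 0 3 0 255; 0 0 3 0 255; 0 0 3 0 255; 0 0 2 0 255; 0 0 0 0 255; 0 0 0 0 255; 0 0 0 0 255")

```text
time_s: 41.1
tool_pos: [0.5714, -0.1086, 0.096]
tool_rot: [180.0, -0.0, 84.0]
force: [0.3, 0.3, -1.6]
grip_width: 0.0096
grasp_force: 40.0
```

arm_command(series="0 0 4 0 255; 0 0 5 0 255; 0 0 5 0 255; 0 0 5 0 255; 0 0 3 0 255; 0 0 2 0 255; 0 0 0 0 255; 0 0 0 0 255; 0 0 0 0 255")

```text
time_s: 41.85
tool_pos: [0.5715, -0.1087, 0.0721]
tool_rot: [180.0, -0.0, 84.0]
force: [-0.8, -0.4, -1.3]
grip_width: 0.0098
grasp_force: 40.0
```

arm_command(series="0 0 2 0 255; 0 0 1 0 255; 0 0 1 0 255; 0 0 1 0 255; 0 0 0 0 255; 0 0 0 0 255; 0 0 0 0 255")

```text
time_s: 42.43
tool_pos: [0.5713, -0.1085, 0.0669]
tool_rot: [180.0, -0.0, 84.0]
force: [0.1, -0.2, -1.5]
grip_width: 0.0094
grasp_force: 40.0
```

arm_command(series="0 0 0.5 0 255; 0 0 0.5 0 255; 0 0 0 0 255; 0 0 0 0 255; 0 0 0 0 255; 0 0 0 0 255")

```text
time_s: 42.93
tool_pos: [0.5715, -0.1085, 0.0667]
tool_rot: [180.0, -0.0, 84.0]
force: [-2.1, 1.0, 5.8]
grip_width: 0.0097
grasp_force: 40.0
```

Contact at 0.0667 as predicted, so the rim is on the frame. I'll release gently and raise.

arm_command(series="0 0 -0.8 0 255; 0 0 0 0 255; 0 0 0 0 225; 0 0 0 0 210; 0 0 0 0 195; 0 0 0 0 185; 0 0 0 0 180; 0 0 0 0 180; 0 0 0 0 180", squeeze=5)

```text
time_s: 43.68
tool_pos: [0.5713, -0.1085, 0.0666]
tool_rot: [180.0, -0.0, 84.0]
force: [0.4, 0.3, -0.8]
grip_width: 0.0248
grasp_force: 0.0
```

arm_command(series="0 0 -4 0 180; 0 0 -8 0 180; 0 0 -15 0 180; 0 0 -25 0 180; 0 0 -30 0 180; 0 0 -35 0 180; 0 0 -30 0 180; 15 0 0 0 180; 30 0 0 0 180; 38 0 0 0 180; 38 0 0 0 180; 38 0 0 0 180; 38 0 0 0 180; 38 0 0 0 180; 38 0 0 0 180; 38 0 0 0 180; 30 0 0 0 180; 20 0 0 0 180; 0 0 0 0 180; 0 0 0 0 180")

```text
time_s: 45.35
tool_pos: [0.6088, 0.2518, 0.2138]
tool_rot: [180.0, 0.0, 84.1]
force: [0.8, -0.8, -0.7]
grip_width: 0.0255
grasp_force: 0.0
```

```bash
python3 - <<'E'
from plan import *
from m import rects
legs([])
t=cams.read_camera("top");s=cams.read_camera("side");cv2.imwrite("pics/s15.png",s);cv2.imwrite("pics/t15.png",t)
s0=cv2.imread("pics/side0.png");t0=cv2.imread("pics/top0.png")
d=cv2.absdiff(s,s0).max(2);dt=cv2.absdiff(t,t0).max(2)
for r in range(180,214): print(r,"".join("#" if v>18 else "." for v in d[r,245:290]))
a=np.radians(-6);X=np.array([np.cos(a),np.sin(a),0]);Y=np.array([-X[1],X[0],0]);c=np.array([.5715,-.1082,0])
print("rim",proj("side",[c+X*i*.033+Y*j*.033+[0,0,.064] for i,j in((-1,-1),(1,-1),(1,1),(-1,1))]).round(1).tolist(),"bar",proj("side",[c+Y*j*.031+[0,0,.111] for j in(-1,1)]).round(1).tolist())
for n,(x0,y0,x1,y1) in dict(stand=(305,175,350,222),bottle=(228,122,255,155),greentub=(165,132,190,156),dish=(226,228,252,254),timer=(172,232,202,258),tank=(186,152,234,198),tray=(130,172,182,224)).items(): print(n,(dt[y0:y1,x0:x1]>25).sum())
print("rod side",(d[205:275,240:250]>25).sum(),(d[213:275,256:290]>25).sum())
g=cv2.cvtColor(t,cv2.COLOR_BGR2GRAY)
for r in range(170,200): print(r,*g[r,258:290])
E
```

```text
t 45.35 pose [0.6088 0.2518 0.2138] [179.981    0.0442  84.1416] grip 0.0255 0.0 F [ 0.7958 -0.7516 -0.6694]
180 .........############........................
181 .........############........................
182 .........############........................
183 ..........##.#######.........................
184 .............................................
185 .............................................
186 .............................................
187 ....................#........................
188 ...................####......................
189 ..................######.....................
190 ..................######.....................
191 ..................######.....................
192 ..............###..####.....######...........
193 .............######.##......########.........
194 .............##########....##########........
195 ...............#.########..##########........
196 ...............##########..##########........
197 ...............#########....#########........
198 ...............#######....##.########........
199 .............##......########.#######
[... 4053 characters left out ...]
9 209 188 195 202 195 194 199 213 210 201 204 192 175 212 212 215 206 144 39 35 33
195 113 139 194 216 216 216 217 217 217 217 217 218 218 218 218 218 218 218 218 206 192 197 179 191 213 212 212 194 119 34 36 34
196 179 182 216 219 219 219 218 217 217 217 217 217 217 216 216 216 216 216 216 217 216 217 216 216 213 210 210 187 71 33 31 31
197 169 182 196 220 219 216 216 214 215 217 217 219 219 218 217 217 216 216 216 216 217 216 215 208 170 99 131 142 54 29 31 33
198 61 46 40 42 52 69 96 123 157 175 196 220 219 215 215 214 215 217 219 219 217 216 216 203 156 102 127 132 51 32 32 35
199 53 54 58 56 55 51 51 50 45 47 47 46 48 62 90 121 157 189 213 217 213 214 214 213 195 139 163 155 27 31 33 37
```

```bash
python3 - <<'E'
from plan import *
t=cv2.imread("pics/t15.png");s=cv2.imread("pics/s15.png");s0=cv2.imread("pics/side0.png");t0=cv2.imread("pics/top0.png")
d=cv2.absdiff(s,s0).max(2);dt=cv2.absdiff(t,t0).max(2)
for r in range(178,222,2): print(r,"".join("#" if v>25 else "." for v in dt[r,290:352]))
print()
for r in range(122,156,2): print(r,"".join("#" if v>25 else "." for v in dt[r,222:260]))
print()
for r in range(206,275,3): print(r,"".join("#" if v>25 else "." for v in d[r,240:295]))
E
```

```text
178 ..................................##########..................
180 ...................................###########................
182 ................................#######.####..................
184 ..................................####...###..................
186 ...................................####..#####................
188 ....................................###...#####...............
190 ....................................###...#####...............
192 ...................................####..##...................
194 ....................................###..##...................
196 .....................................##.#.#...................
198 .....................................###.#....................
200 .....................................###......................
202 ......................................###...####..............
204 ......................................###...#...#.............
206 ..............................................................
208 ..............................................................
210 ........................
[... 1786 characters left out ...]
........................................
242 .............................##........................
245 .......................................................
248 .......................................................
251 .......................................................
254 ..............................................####.....
257 .......................................####.....###....
260 ...................................######..............
263 .......................................................
266 .......................................................
269 .......................................................
272 .......................................................
```

arm_command(series="8 -10 -10 0 180; 16 -20 -15 0 180; 22 -29 -15 0 180; 22 -29 0 0 180; 22 -29 0 0 180; 22 -29 0 0 180; 22 -29 0 0 180; 20 -28 0 0 180; 12 -16 0 0 180; 6 -9 0 0 180; 0 0 0 0 180; 0 0 0 0 180; 0 0 0 0 180; 0 0 0 0 180")

```text
time_s: 46.62
tool_pos: [0.4025, 0.4433, 0.2541]
tool_rot: [179.9, -0.0, 83.7]
force: [0.6, -0.8, -0.0]
grip_width: 0.0258
grasp_force: 0.0
```

```bash
python3 - <<'E'
from plan import *
t=cams.read_camera("top");s=cams.read_camera("side")
d=cv2.absdiff(s,cv2.imread("pics/side0.png")).max(2);dt=cv2.absdiff(t,cv2.imread("pics/top0.png")).max(2)
for n,(x0,y0,x1,y1) in dict(stand=(305,175,350,222),bottle=(228,122,255,155),greentub=(165,132,190,156),dish=(226,228,252,254),timer=(172,232,202,258),tray=(130,172,182,224)).items(): print(n,(dt[y0:y1,x0:x1]>25).sum())
for r in range(178,208,2): print(r,"".join("#" if v>25 else "." for v in dt[r,300:352]))
print("side",(d[212:275,240:295]>25).sum())
g=cv2.cvtColor(t,cv2.COLOR_BGR2GRAY)
for r in range(186,206): print(*g[r,322:345])
E
```

```text
stand 133
bottle 0
greentub 0
dish 0
timer 20
tray 0
178 ....................................................
180 ....................................................
182 ....................................................
184 ....................................................
186 ....................................................
188 ....................................................
190 ....................................................
192 ...............................##...................
194 ...........................#........................
196 ................................#...................
198 ............................#..#....................
200 ...........#........................................
202 ...........###......................................
204 ............#####...................................
206 #...........######..................................
side 128
100 101 101 154 199 197 182 158 158 176 198 196 181 143 94 40 47 57 58 50 48 50 53
106 109 107 142 189 206 201 157 156 167 188 207 202 145 105 42 47 58 58 53 52 52 54
160 160 159 166 
[... 735 characters left out ...]
50 52 45 46 45 44 40 34 48 62 60 55 49 33
161 150 166 202 185 128 86 84 86 47 43 43 45 42 43 43 41 39 38 37 33 33 34
159 158 158 160 155 146 117 73 40 27 24 24 25 32 58 76 64 41 37 36 37 36 38
161 161 174 180 148 153 151 92 52 52 56 74 91 109 124 110 71 44 51 48 49 52 52
162 162 162 158 155 166 168 149 142 136 146 176 198 196 182 146 98 40 50 47 50 52 52
162 162 162 162 160 169 190 207 202 160 160 169 188 201 191 155 125 39 45 47 48 50 53
162 163 163 162 160 167 188 205 198 164 161 167 178 181 174 155 133 33 38 46 50 52 52
162 162 162 162 161 157 172 205 209 184 162 161 173 177 150 155 137 33 36 49 52 52 49
160 162 161 162 162 160 145 134 154 162 162 162 162 162 160 162 143 45 40 50 50 52 55
```

The differences were arm shadows. The rod hangs in its fork (shift under 1 mm), the bystanders are unmoved, and the basket lies flat in the frame. I'll hand in the job.

```bash
python3 -c "
from cell import env
print(env.sign_off())"
```

```text
the job is handed in; nothing more can be done
None
```

The job is handed in at about 47 s: the basket was lifted out with the hook rod, set on the tray, then hung by the fingers in the drying frame, rim level in the final images, with the rod back in its fork and no bystander seen to move; the first finger grasp closed above the bar and was redone lower.

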